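# Tighten the gland collar of a hand pump with a tommy bar

## Task

Tighten the pump's brass gland collar: pull the steel bar out of its sleeve, lay it down and take it again by its flat handle, then stick its tip into the collar's side holes one after another and swing the collar clockwise (seen from above) until it is fully home against its stop. Turn the collar with the bar only, never with the gripper. Finish with the bar lying level in the notches of the timber rest, along it, and leave the other things on the bench where they are.

Things in the scene. Friction and masses are not known exactly. Their poses are not given: they have to be found in the camera images.
- bar: Flat plain steel tommy bar, 200 mm long, 12 mm thick (z), about 0.2 kg. Origin: mid-length, centre of underside. x runs to the tip. Handle: x -100 to -20 mm, 24 mm wide (y), too wide for the holes. Shank: x -20 to +100 mm, 12 x 12 mm. Balances near x = -13 mm. Starts level in the sleeve, handle hidden inside, shank sticking out about 100 mm (x 0 to 100).
- bar_tip (a point): Centre of the end face of the bar's shank: 100 mm along the bar's x from its origin, at mid-thickness (6 mm above its underside).
- sleeve: Fixed dark-steel box tube, 104 x 38 mm, top 48 mm above the bench, feet 70 mm wide. Origin: on the bench under the centre of its open end, which faces its +x; the tube runs to -x. Inside 30 wide, 18 high, floor 26 mm above the bench. Draw the bar out along +x by 110 mm before lifting. On the left or right of the bench, the rest on the other side.
- rest: Fixed timber rest. Origin: on the bench under its centre. Board 190 (x) x 70 x 8 mm with two cross bearers at x = -78 and +78 mm, each 20 mm along x, 26 mm high, with lugs to 36 mm that leave a notch 40 mm wide (y). 136 mm clear for fingers between the bearers. A bar lying in it along x has its underside 26 mm above the bench.
- pump_base (a point): Centre of the fixed pump head's underside, on the bench. Base plate 120 (x) x 160 (y) x 16 mm. Four upright studs, 14 mm thick, 96 mm high, at x +-45, y +-64 mm keep a bar in a hole within 45 degrees of the pump's -x direction (robot's side), so one hole does not give the whole turn. On the axis (z) a threaded neck, 33 mm thick, and a rod rise to 140 mm.
- collar_axis (a point): On the collar's axis at the height of its hole centres: 74 mm above the bench at the start, 70 mm when home (sinks 1.9 mm per rad). Turns with it. Brass collar, 84 mm diameter, 44 mm high, six level radial holes 60 degrees apart, 18 mm wide, 20 mm high, from the rim to 18 mm from the axis. A dark line on top marks each hole.
- collar_hole (a point): Centre of the mouth of one hole, on the collar's rim, 42 mm from the axis; the others lie 60, 120, ... degrees from it. At the start one hole always lies 15 to 40 degrees from the pump's -x direction, on the pump's -y side.
- collar (a joint): Angle of the collar, rad; grows as it turns clockwise seen from above (tightening): a bar on the pump's -x side swings from -y to +y. Starts at 0.05 to 0.35; 2.0 is fully home, a hard stop. Turning takes about 0.3 N m and it stays where it is left.
- grease_jar: Bystander: closed grey jar, 64 mm diameter, 85 mm high. Origin under its centre.
- bush: Bystander: brass bush, 52 mm diameter, 22 mm high. Origin under its centre.
- seal: Bystander: black rubber ring, 68 mm diameter, 14 mm high. Origin under its centre.
- screwdriver: Bystander: screwdriver lying near the left edge. Origin under its middle.
- block: Bystander: wooden block 70 x 45 x 35 mm. Origin under its centre.
- coupling: Bystander: pipe coupling standing upright, 60 mm diameter, 60 mm high. Origin under its centre.
- hammer: Bystander: hammer lying near the right edge. Origin under its middle.
There are look-alikes about, which are no part of the job. Several things have the shape of the bar; the one meant has the colours described above. What is shaped like the part that bears pump_base but turquoise is not meant.

How it is judged:
On the way, in this order (a step that is already met when the one before it is completed fails the run):
1. The bar is out of the sleeve and laid down, let go (horizontal distance between bar and sleeve above 0.1 m and height (world z) of bar below 0.05 m and contact force between the fingers and bar below 0.1 N and linear speed of bar below 0.03 m/s), for 0.1 s.
2. The bar's tip is in a hole of the collar (horizontal distance between bar_tip and collar_axis below 0.036 m and z of bar_tip in the frame of collar_axis between -0.012 and 0.012 m), for 0.1 s.
3. After a part turn (collar past 0.8) the bar is out of that hole (horizontal distance between bar_tip and collar_axis above 0.046 m and value of joint collar above 0.8 rad), for 0.05 s.
4. The bar's tip is in a hole again (all of step 2), for 0.1 s.
5. The collar is home (value of joint collar above 1.9 rad), for 0.1 s.
At the end, for the whole second after the job is handed in: The collar is home (joint above 1.9 of 2.0 rad) and the bar lies still in the rest's notches: its middle within 25 mm along and 20 mm across of the rest's middle, underside 22 to 30 mm above the bench, level within 0.06 rad and along the rest within 0.25 rad, either way round (value of joint collar above 1.9 rad and x of bar in the frame of rest between -0.025 and 0.025 m and y of bar in the frame of rest between -0.02 and 0.02 m and z of bar in the frame of rest between 0.022 and 0.03 m and angle between the x axis of bar and the x axis of rest, either way round below 0.25 rad and angle between bar's own z axis and vertical below 0.06 rad and linear speed of bar below 0.01 m/s); the robot touches nothing.
It fails at once if The gripper itself turns or presses the collar (over 5 N) (contact force between the fingers and collar above 5 N).
It fails at once if Another thing on the bench is moved more than 30 mm (distance of any of grease_jar, bush, seal, screwdriver, block, coupling, hammer from where it was at the start of the episode above 0.03 m).
It also fails if it takes over 72 s, if anything falls off the work surface, if the arm or the gripper's body presses on something with over 40 N, if the wrist force passes 120 N, or if a joint passes its speed limit or range.

## Robot

A 7-joint arm with a two-finger parallel gripper is mounted at the origin on the work surface. World frame = base frame: x ahead of the robot, y to its left, z up, the work surface at z = 0. Lengths are in m, angles in rad, forces in N, time in s.
With the tool pointing down it reaches from about 0.425 to 0.925 m from the base axis. Payload 6.8 kg.
Tool frame: the origin (TCP) lies on the front face of the gripper's body, between the roots of the fingers; the fingertips stand 73 mm ahead of it and the grasp point (between the pads) lies 54 mm ahead of it (tcp_to_tips is the distance from the TCP to the fingertips, in m); z points along the fingers, x is the direction in which the jaws open and shut, and the axes are right-handed (so a half turn about z gives the same grasp; the last joint's range is limited). The gripper opens to 85 mm and grips with 20 to 120 N. Pads are 22 mm wide; open, the fingers measure 114 mm over their backs; the gripper's body (76 mm by 85 mm) begins 54 mm behind the grasp point. The pads swing forward as they close: fully open they stand 13 mm farther back than shut.
Start: joints at [1.105, 0.477, 0.022, 1.555, -0.011, 1.109, -0.083], TCP at [0.236, -0.632, 0.304] pointing down, gripper open.
Joint ranges: [-2.96, 2.96], [-0.34, 2.1], [-1.41, 1.46], [0.24, 2.44], [-1.37, 4.51], [0.17, 1.92], [-2.96, 2.96]. Speed limits (rad/s): [2.39, 2.39, 3.14, 3.14, 3.14, 3.14, 3.14].

## Interface

Orientations are given as a unit quaternion [w, x, y, z].
In Python, from station import get_obs, read_camera, hand_in, look_for, silhouettes, tcp_to_tips gives the robot as it stands. The module is installed in compiled form; this text tells all that it offers.
- The arm moves only by the tool apply_moves, never from a script. Its argument "moves" is a list of rows, each a list of 3 entries, a list of its own where there are three numbers: the shift along the tool's x, y, z in units of 25 mm (1.0 is 25 mm), then the turn, a rotation vector about the tool's x, y, z in units of 10 degrees (1.0 is 10 degrees), then the gripper's target within -1 to 1 (fully open at 1, half-way at 0, shut at -1). In form: [[[dx, dy, dz], [rx, ry, rz], jaw], ...]. A call has 1 to 20 rows; each row is the pose to reach, as a shift and turn from the pose commanded when the call began, along the tool's axes at that moment; what a row does not reach only later rows make up. A row lasts 1/8 s, in which the tool goes at most 62.5 mm and 10.7 degrees, less where a joint would pass 70% of its speed; a pose out of reach is approached as far as the arm can. A call with a gripper value outside its range is refused whole. The fingers move at their own pace and stop on an object; "force" is the grip in N (left out, the last holds). Time passes only in rows, so rows that repeat a pose let the fingers close. It gives the time, the measured TCP pose, the force and the opening at its end, in the units of the state.
- get_obs(): the state, without advancing time (a new reading comes with each control period).
- read_camera(name): name is "side" or "top"; returns a dict with "color" (384x512x3 uint8, red, green, blue), "mtx" (3x3 intrinsics, pixels), "k1" (the pictures are not rectified: a ray, as slopes to the right and down, at radius r is drawn at 1 + k1 r^2 times it, then the intrinsics apply), "eye" and "rotation" of the camera in the world. Camera axes: x right, y up, looking along -z (the intrinsics and any distortion apply to the point x, -y, -z); pixel columns grow to the right and rows downward; lengths in m; the calibration is good to about 2 mm. A picture is of the moment at which its call begins. There is no depth.
- hand_in(): hands the job in, once; it reports no verdict.
Trained networks look in the newest picture that a camera, given by its name, has taken for a name from the list of things; names that differ only in an ending like _2 or _b are one class to them, and where a whole thing is asked for, a point or a joint stands for the part that bears it (a point fixed in the world has none). Each returns a list of dicts, best first, with "conf" (0 to 1); they miss things now and then, are a little off and sometimes report something else, mostly with a low value. They report only what shows in the picture. A call takes as long as a camera call. They do not tell look-alikes from the thing itself.
- look_for(camera, query): "pixel" ([row, column] in pixels, amid what is visible of it).
- silhouettes(camera, query): "mask" (384x512 bool, what is visible of it) and "pixel" ([row, column] in pixels, amid what is visible of it).
The state is a dict: "t": time; "q": joint angles; "joint_vel": joint speeds; "joint_torque": joint torques, N m; "eef_pos": TCP position; "tool_rot": TCP orientation; "contact_force": force on the tool from outside, world axes, zero at the start; "torque": the same for the moment, N m; "gripper_width": opening from 0.0 (shut) to 1.0 (fully open).
Only numpy, scipy, OpenCV 4.12 (cv2) and the standard library are available. Lean on these libraries where they do the work, as an engineer would, in place of code of your own. Each camera call takes 0.05 s, during which the arm holds its last target.

## Working session

There is one attempt and no reset: what is moved stays moved. The work goes in short steps, Python scripts to look and compute and a tool call to move; the robot and the scene stay as the last step left them, time stands still between calls to the robot, and variables do not carry over. Pictures are saved under pics/ and viewed, and the job is handed in when it is done.

Besides the shell and the picture viewer there is one more tool, called after ">>>" by a JSON object that holds its "op" and its "data". apply_moves: Moves the arm, as the interface text tells. Its arguments: {"type":"object","properties":{"moves":{"type":"array"},"force":{"type":"number"}},"required":["moves"]}

```bash
mkdir -p pics; ls; cat > h.py <<'E'
import numpy as np, cv2
from station import get_obs, read_camera, hand_in, look_for, silhouettes, tcp_to_tips
from scipy.spatial.transform import Rotation as R
def save(name,fn):
    c=read_camera(name); cv2.imwrite(fn,c['color'][:,:,::-1]); return c
def ray(c,rc):
    M=c['mtx']; v=np.array([(rc[1]-M[0,2])/M[0,0],(rc[0]-M[1,2])/M[1,1]])
    u=v.copy()
    for _ in range(30): u=v/(1+c['k1']*(u@u))
    d=np.array([u[0],-u[1],-1.0]); Rm=np.array(c['rotation'])
    if Rm.shape!=(3,3): Rm=R.from_quat(Rm,scalar_first=True).as_matrix()
    return np.array(c['eye']),Rm@d
def atz(c,rc,z):
    e,d=ray(c,rc); return e+d*(z-e[2])/d[2]
def proj(c,p):
    Rm=np.array(c['rotation'])
    if Rm.shape!=(3,3): Rm=R.from_quat(Rm,scalar_first=True).as_matrix()
    q=Rm.T@(np.array(p)-np.array(c['eye'])); u=np.array([q[0]/-q[2],-q[1]/-q[2]])
    u=u*(1+c['k1']*(u@u)); M=c['mtx']
    return np.array([M[1,1]*u[1]+M[1,2],M[0,0]*u[0]+M[0,2]])
def tri(c1,p1,c2,p2):
    e1,d1=ray(c1,p1);e2,d2=ray(c2,p2)
    A=np.stack([d1,-d2],1); s=np.linalg.lstsq(A,e2-e1,rcond=None)[0]
    a=e1+d1*s[0];b=e2+d2*s[1]; return (a+b)/2,np.linalg.norm(a-b)
E
python3 - <<'E'
from h import *
t=save('top','pics/top0.png');s=save('side','pics/side0.png')
for c in(t,s): print(c['mtx'],c['k1'],c['eye'],c['rotation'])
print(get_obs(),tcp_to_tips)
for q in ['bar','bar_tip','sleeve','rest','pump_base','collar_axis','collar_hole','grease_jar','bush','seal','screwdriver','block','coupling','hammer']:
    for n,c in(('top',t),('side',s)):
        print(q,n,[(np.round(d['pixel']).tolist(),round(d['conf'],2)) for d in look_for(n,q)])
E
```

```text
pics
[[346.42378819   0.         258.70007018]
 [  0.         346.42378819 196.22397427]
 [  0.           0.           1.        ]] -0.09814942687853545 [ 0.35916786 -0.04261921  1.0716352 ] [ 0.70858798  0.06351853 -0.04960318 -0.70100499]
[[493.35870082   0.         251.01530736]
 [  0.         493.35870082 191.98063887]
 [  0.           0.           1.        ]] 0.052099582861238614 [-0.08370512  1.07442384  0.8184145 ] [-0.22051666 -0.11369714  0.47777666  0.84271871]
{'t': 0.1, 'q': array([ 1.10487496,  0.47771231,  0.02232128,  1.55631351, -0.01150066,
        1.10929736, -0.08306259]), 'joint_vel': array([ 0.00085738, -0.00351993, -0.00076712, -0.00043297, -0.00130492,
       -0.00053921,  0.0006743 ]), 'joint_torque': array([ 4.17106989e-03, -5.97758102e+01,  1.61370859e+00, -2.81954616e+01,
        1.28303634e-02,  5.00472088e-03, -2.42984299e-06]), 'eef_pos': array([ 0.23628024, -0.63187017,  0.30304237]), 'tool_rot': array([-4.12501441e-04,  8.21676714e-01, -5.69953276e-01, -6.87056550e-04]), 'contact_force': array([-0.23823924,  0.71282691, -0.13191463]), 'torque': array(
[... 1060 characters left out ...]
], 0.91), ([188.0, 201.0], 0.78)]
grease_jar top [([111.0, 210.0], 0.92)]
grease_jar side [([198.0, 135.0], 0.78)]
bush top []
bush side [([225.0, 273.0], 0.77), ([146.0, 278.0], 0.28)]
seal top [([243.0, 294.0], 0.53)]
seal side [([206.0, 294.0], 0.62)]
screwdriver top [([199.0, 116.0], 0.66)]
screwdriver side [([187.0, 202.0], 0.6), ([293.0, 150.0], 0.59)]
block top [([118.0, 287.0], 0.56)]
block side [([169.0, 186.0], 0.77)]
coupling top [([243.0, 421.0], 0.72), ([172.0, 391.0], 0.69)]
coupling side [([142.0, 279.0], 0.62), ([188.0, 203.0], 0.58)]
hammer top [([245.0, 423.0], 0.91), ([118.0, 288.0], 0.59), ([216.0, 167.0], 0.47)]
hammer side [([152.0, 338.0], 0.56), ([242.0, 179.0], 0.5)]
```

```bash
python3 - <<'E'
import cv2
for n in('top0','side0'):
    im=cv2.imread(f'pics/{n}.png'); cv2.imwrite(f'pics/{n}b.png',cv2.resize(im,(800,600),interpolation=cv2.INTER_CUBIC))
E
```

```text
(no output)
```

View pics/top0b.png

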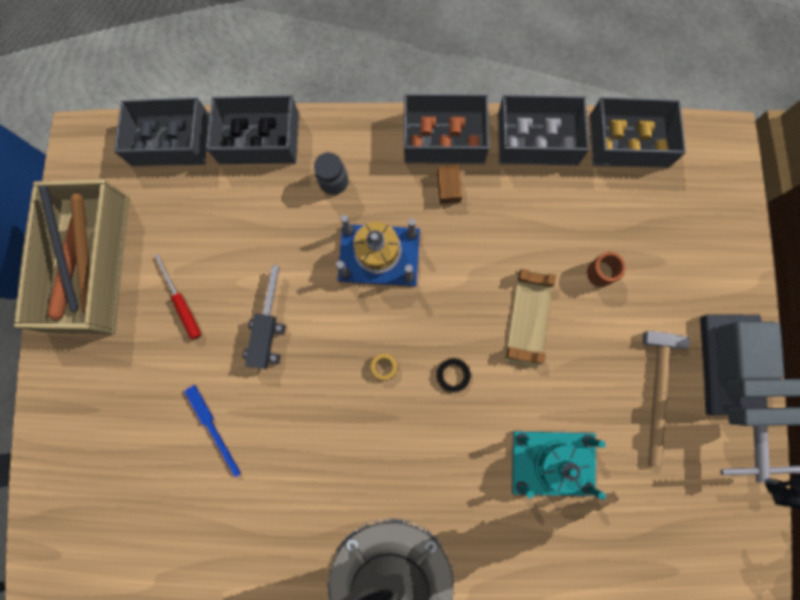

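View pics/side0b.png

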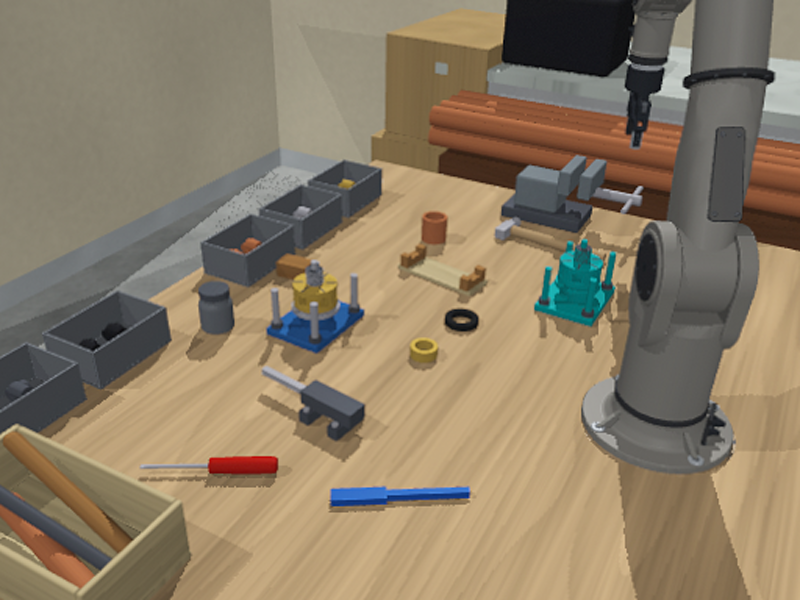

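The bar meant is the steel one in the dark sleeve (top [182,174]). The blue bar at [267,134] is a look-alike. The pump meant has the blue base and brass collar (top [161,243]); the turquoise one at [296,354] is not it. I'll confirm both in an enlarged crop.

```bash
python3 - <<'E'
import cv2,numpy as np
im=cv2.imread('pics/top0.png')
a=im[135:190,205:280]; cv2.imwrite('pics/pump_c.png',cv2.resize(a,(800,586),interpolation=cv2.INTER_CUBIC))
a=im[160:245,145:220]; b=im[165:240,315:365]
a=cv2.resize(a,(400,453),interpolation=cv2.INTER_CUBIC)
b=cv2.resize(b,(302,453),interpolation=cv2.INTER_CUBIC)
cv2.imwrite('pics/sl_c.png',np.hstack([a,b]))
im=cv2.imread('pics/side0.png')
cv2.imwrite('pics/side_c.png',cv2.resize(im[155:285,155:255],(462,600),interpolation=cv2.INTER_CUBIC))
E
```

```text
(no output)
```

View pics/pump_c.png

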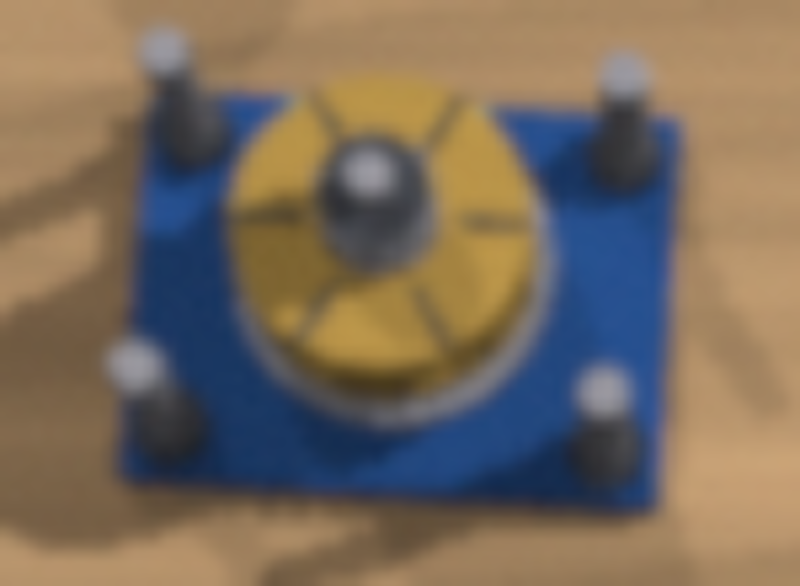

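View pics/sl_c.png

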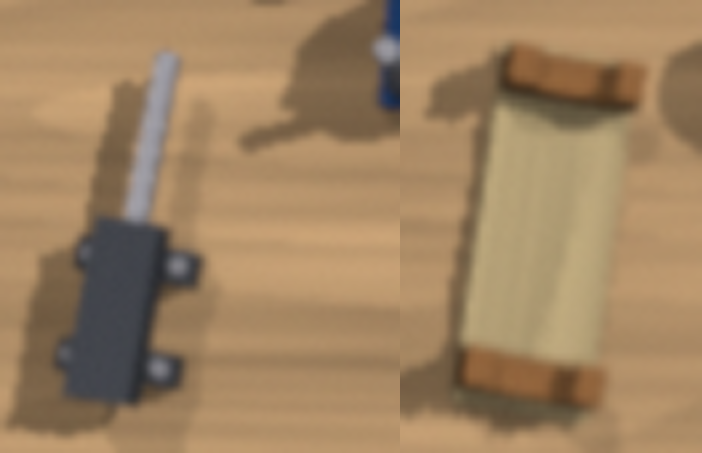

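View pics/side_c.png

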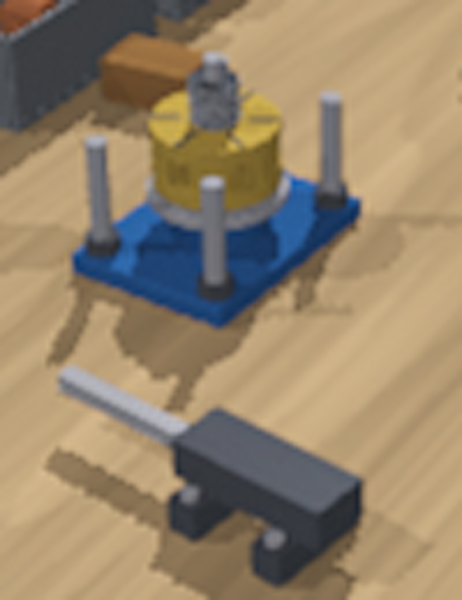

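```bash
cat > m.py <<'E'
from h import *
t=read_camera('top');s=read_camera('side')
def o(x,y,x0,y0,sc): return [y0+y/sc-0.5,x0+x/sc-0.5]
P=lambda x,y:o(x,y,205,135,800/75)
st=[atz(t,P(*p),.096) for p in[(163,48),(625,72),(135,363),(603,392)]]
# order: (+x,+y),(+x,-y),(-x,+y),(-x,-y)
st=np.array(st);print('studs',st.round(4)); pc=st.mean(0)
print('pump c',pc, 'dists',np.linalg.norm(st[0]-st[1]),np.linalg.norm(st[0]-st[2]))
yd=st[0]-st[1]+st[2]-st[3]; xd=st[0]-st[2]+st[1]-st[3]
print('yaw',np.degrees(np.arctan2(-yd[0],yd[1])),np.degrees(np.arctan2(xd[1],xd[0])))
# marks: z = collar top 74+22=96?
for p in [(302,338),(448,355),(535,222),(460,97),(315,95),(238,217)]:
    w=atz(t,P(*p),.096)-pc; print('mark',np.degrees(np.arctan2(w[1],w[0])),np.hypot(*w[:2]))
Q=lambda x,y:o(x,y,145,160,400/75)
sl=np.array([atz(t,Q(*p),.048) for p in[(100,217),(165,230),(66,397),(135,404)]]);print('sleeve',sl.round(4))
tip=atz(t,Q(170,52),.038);print('tip',tip, 'root',atz(t,Q(137,221),.038))
B=lambda x,y:o(x-400,y,315,165,302/50)
for p in[(513,45),(645,65),(460,348),(603,370),(500,75),(635,107),(458,382),(598,408)]: print('rest',p,atz(t,B(*p),.036).round(4))
# side checks
S=lambda x,y:o(x,y,155,155,4.62)
print('side studs',[atz(s,S(*p),.096).round(4) for p in[(96,142),(211,184),(331,98)]])
print('side tip',atz(s,S(70,372),.038).round(4))
print('side sleeve',[atz(s,S(*p),.048).round(4) for p in[(176,435),(219,409),(320,513),(360,482)]])
for q in['rest','sleeve','collar_axis','bar']:
  for n in('top','side'):
    for d in silhouettes(n,q)[:3]:
        m=d['mask'];r,c=np.nonzero(m);print(q,n,d['conf'],m.sum(),r.min(),r.max(),c.min(),c.max())
E
python3 m.py
```

```text
studs [[ 0.6866  0.0945  0.096 ]
 [ 0.6802 -0.0333  0.096 ]
 [ 0.597   0.0993  0.096 ]
 [ 0.5898 -0.0282  0.096 ]]
pump c [0.63841949 0.03307574 0.096     ] dists 0.1279797352697197 0.08973003301795461
yaw -3.043629049414233 -3.1042775411261228
mark 148.70132051402678 0.039958807662131876
mark -153.6930537080526 0.0430934993455077
mark -91.50046647995768 0.04220751258287048
mark -31.46250548182091 0.04030835016734023
mark 28.596926281042684 0.03960389972221483
mark 90.2160952742627 0.039214823095509936
sleeve [[0.5096 0.2674 0.048 ]
 [0.5026 0.2295 0.048 ]
 [0.4075 0.2814 0.048 ]
 [0.4043 0.2419 0.048 ]]
tip [0.60825907 0.23470365 0.038     ] root [0.50898519 0.24872801 0.038     ]
rest (513, 45) [ 0.6039 -0.2487  0.036 ]
rest (645, 65) [ 0.5942 -0.316   0.036 ]
rest (460, 348) [ 0.4497 -0.2189  0.036 ]
rest (603, 370) [ 0.4392 -0.29    0.036 ]
rest (500, 75) [ 0.5882 -0.2417  0.036 ]
rest (635, 107) [ 0.5724 -0.3101  0.036 ]
rest (458, 382) [ 0.4328 -0.2177  0.036 ]
rest (598, 408) [ 0.4204 -0.2871  0.036 ]
side studs [array([0.6835, 0.0983, 0.096 ]), array([0.5943, 0.1038, 0.096 ]), array([ 0.5869, -0.024 ,  0.096 ])]
side tip [0.603 0.239 0.038]
side sleeve [array([0.5095, 0.2677, 0.048 ]), array([0.5022, 0.2364, 0.048 ]), array([0.4071, 0.2847, 0.048 ]), array([0.402 , 0.2523, 0.048 ])]
rest top 0.79 1420 172 234 324 355
rest side 0.8 777 156 188 257 311
rest side 0.15 158 235 250 167 192
sleeve top 0.9 601 201 235 156 182
sleeve side 0.84 1000 245 282 191 232
collar_axis top 0.88 550 142 172 227 254
collar_axis top 0.58 714 283 315 344 377
collar_axis side 0.8 448 161 183 357 385
collar_axis side 0.63 558 175 199 187 216
bar top 0.9 345 249 303 120 152
bar top 0.48 133 171 200 169 178
bar side 0.78 816 312 323 211 300
bar side 0.55 172 236 251 168 194
```

```bash
cat > plan.py <<'E'
from h import *
def Rt(yawx,):  # tool pointing down, tool x at yaw
    a=np.radians(yawx); x=np.array([np.cos(a),np.sin(a),0]); z=np.array([0,0,-1.]); return np.stack([x,np.cross(z,x),z],1)
def plan(wps,extra=(0,0,0)):
    o=get_obs(); p=o['eef_pos']+np.array(extra); R0=R.from_quat(o['tool_rot'],scalar_first=True).as_matrix()
    x0=np.degrees(np.arctan2(R0[1,0],R0[0,0]))
    print('pos',p.round(4),'toolx',x0.round(2),'tilt',np.degrees(np.arccos(-R0[2,2])).round(2),'F',o['contact_force'].round(1),'w',round(o['gripper_width'],3),'t',round(o['t'],2),'q',o['q'].round(2))
    for (x,y,z,yw) in wps:
        d=R0.T@(np.array([x,y,z])-p)/.025
        # full rotation to level
        rv=R.from_matrix(R0.T@Rt(yw)).as_rotvec(); rv=np.degrees(rv)/10
        print((x,y,z,yw),'->',d.round(2).tolist(),rv.round(2).tolist())
E
python3 - <<'E'
from plan import *
plan([(.5,-.35,.3,-20),(.56,-.1,.3,30),(.55,.1,.28,60),(.536,.247,.2,81.8),(.536,.247,.088,81.8)])
s=read_camera('side')
im=s['color'][150:195,250:320,::-1]; cv2.imwrite('pics/rest_s.png',cv2.resize(im,(800,514),interpolation=cv2.INTER_CUBIC))
E
```

```text
pos [ 0.2364 -0.6323  0.3039] toolx -69.5 tilt 0.0 F [-0.6 -0.2  0.3] w 0.996 t 2.0 q [ 1.1   0.48  0.02  1.56 -0.01  1.11 -0.08]
(0.5, -0.35, 0.3, -20) -> [-6.88, -13.83, 0.16] [-0.0, 0.0, -4.95]
(0.56, -0.1, 0.3, 30) -> [-15.41, -19.58, 0.16] [-0.0, 0.0, -9.95]
(0.55, 0.1, 0.28, 60) -> [-23.04, -22.01, 0.96] [-0.0, -0.0, -12.95]
(0.536, 0.247, 0.2, 81.8) -> [-28.75, -23.54, 4.16] [-0.0, -0.0, -15.13]
(0.536, 0.247, 0.088, 81.8) -> [-28.75, -23.54, 8.64] [-0.0, -0.0, -15.13]
```

View pics/rest_s.png

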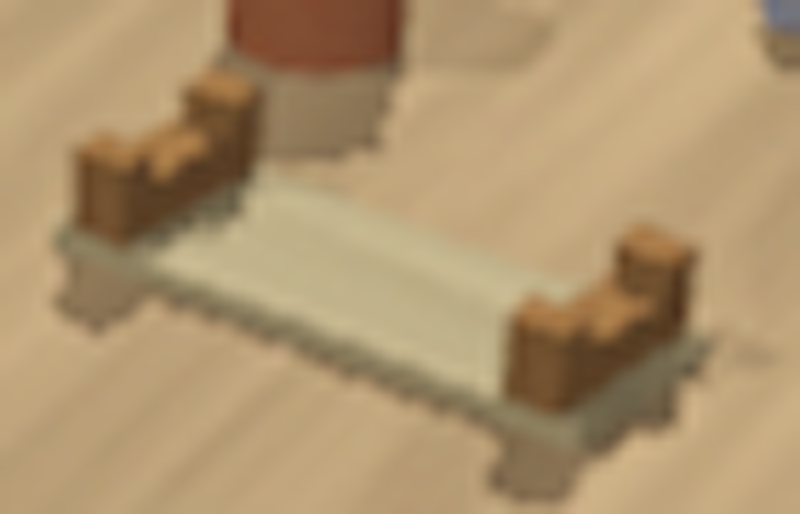

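>>> {"op": "apply_moves", "data": {"moves": [[[-2,-5,0],[0,0,-1],1],[[-5,-10,0],[0,0,-3],1],[[-6.9,-13.8,0.2],[0,0,-5],1],[[-10,-16,0.2],[0,0,-7],1],[[-13,-18,0.2],[0,0,-8.5],1],[[-15.4,-19.6,0.2],[0,0,-10],1],[[-18,-20.5,0.2],[0,0,-11],1],[[-20.5,-21.2,0.5],[0,0,-12],1],[[-23,-22,1],[0,0,-13],1],[[-25,-22.6,2],[0,0,-14],1],[[-27,-23.2,3],[0,0,-15.1],1],[[-28.7,-23.5,4],[0,0,-15.1],1],[[-28.7,-23.5,4],[0,0,-15.1],1],[[-28.7,-23.5,4],[0,0,-15.1],1],[[-28.7,-23.5,4],[0,0,-15.1],1],[[-28.7,-23.5,4],[0,0,-15.1],1],[[-28.7,-23.5,4],[0,0,-15.1],1]]}}

```text
t: 4.18
eef_pos: [0.5344, 0.249, 0.2034]
tool_rot: [-0.001, 0.756, 0.655, 0.0]
contact_force: [-0.2, -0.1, -0.1]
gripper_width: 1.002
```

```bash
python3 - <<'E'
from plan import *
plan([(.536,.247,.088,81.8)])
s=save('side','pics/s1.png');t=save('top','pics/t1.png')
S=lambda x,y:[150+y/11.43-.5,250+x/11.43-.5]
for p in[(110,150),(222,88),(548,312),(655,245)]: print(atz(s,S(*p),.036).round(4))
im=np.hstack([cv2.resize(s['color'][180:290,130:260],(400,338)),cv2.resize(t['color'][150:250,130:230],(400,400))[:338]]);cv2.imwrite('pics/c1.png',im[:,:,::-1])
E
```

```text
pos [0.5344 0.249  0.2034] toolx 81.78 tilt 0.13 F [-0.2 -0.1 -0.1] w 1.002 t 4.17 q [ 0.02  0.56 -0.75  1.82  0.46  0.94  0.5 ]
(0.536, 0.247, 0.088, 81.8) -> [-0.08, 0.08, 4.62] [-0.01, -0.01, -0.0]
[ 0.5933 -0.2501  0.036 ]
[ 0.5829 -0.3032  0.036 ]
[ 0.4405 -0.2267  0.036 ]
[ 0.43   -0.2788  0.036 ]
```

View pics/c1.png

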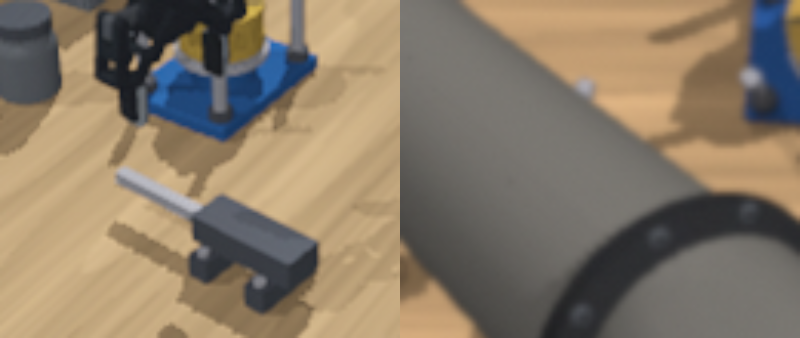

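>>> {"op": "apply_moves", "data": {"moves": [[[-0.1,0.1,2.3],[0,0,0],1],[[-0.1,0.1,4],[0,0,0],1],[[-0.1,0.1,4.6],[0,0,0],1],[[-0.1,0.1,4.6],[0,0,0],1],[[-0.1,0.1,4.6],[0,0,0],0.2],[[-0.1,0.1,4.6],[0,0,0],-0.3]], "force": 60}}

```text
t: 5.03
eef_pos: [0.5384, 0.2431, 0.0906]
tool_rot: [0.0, 0.758, 0.653, 0.001]
contact_force: [-0.4, 0.5, 0.0]
gripper_width: 0.603
```

```bash
python3 - <<'E'
from plan import *
plan([(.536,.247,.088,81.8)])
s=save('side','pics/s2.png')
cv2.imwrite('pics/c2.png',cv2.resize(s['color'][190:290,140:250],(660,600))[:,:,::-1])
E
```

```text
pos [0.5384 0.2431 0.0906] toolx 81.49 tilt 0.16 F [-0.4  0.5  0. ] w 0.603 t 5.03 q [-0.05  0.71 -0.64  1.87  0.6   0.76  0.39]
(0.536, 0.247, 0.088, 81.8) -> [0.14, -0.12, 0.1] [0.01, -0.01, -0.03]
```

View pics/c2.png

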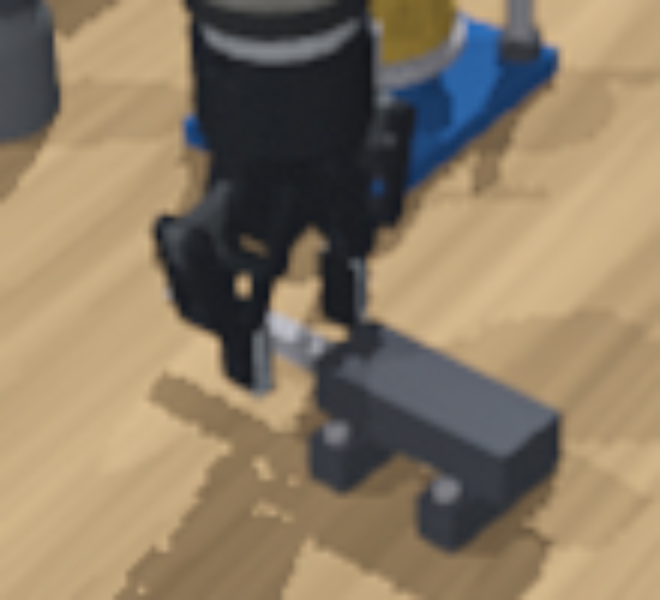

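>>> {"op": "apply_moves", "data": {"moves": [[[0.1,0,0.18],[0,0,0],-0.3],[[0.1,0,0.18],[0,0,0],-0.3]]}}

```text
t: 5.32
eef_pos: [0.5378, 0.2454, 0.0842]
tool_rot: [-0.0, 0.757, 0.653, -0.0]
contact_force: [0.3, -0.2, 0.1]
gripper_width: 0.347
```

```bash
python3 - <<'E'
from plan import *
plan([(.536,.247,.086,81.8)])
E
```

```text
pos [0.5378 0.2454 0.0842] toolx 81.52 tilt 0.01 F [ 0.3 -0.2  0.1] w 0.347 t 5.33 q [-0.06  0.72 -0.64  1.87  0.61  0.75  0.39]
(0.536, 0.247, 0.086, 81.8) -> [0.05, -0.08, -0.07] [-0.0, 0.0, -0.03]
```

>>> {"op": "apply_moves", "data": {"moves": [[[0.05,0,0],[0,0,0],-0.6],[[0.05,0,0],[0,0,0],-1],[[0.05,0,0],[0,0,0],-1],[[0.05,0,0],[0,0,0],-1],[[0.05,0,0],[0,0,0],-1]], "force": 70}}

```text
t: 5.95
eef_pos: [0.5381, 0.2468, 0.0845]
tool_rot: [-0.0, 0.758, 0.653, 0.0]
contact_force: [-0.5, 1.9, 1.3]
gripper_width: 0.124
```

```bash
python3 - <<'E'
from plan import *
plan([(.536,.247,.086,81.8)])
s=save('side','pics/s3.png')
cv2.imwrite('pics/c3.png',cv2.resize(s['color'][190:290,140:250],(660,600))[:,:,::-1])
E
```

```text
pos [0.5381 0.2468 0.0845] toolx 81.51 tilt 0.04 F [-0.5  1.9  1.3] w 0.124 t 5.95 q [-0.06  0.72 -0.64  1.87  0.61  0.76  0.38]
(0.536, 0.247, 0.086, 81.8) -> [-0.0, -0.08, -0.06] [0.0, -0.0, -0.03]
```

View pics/c3.png

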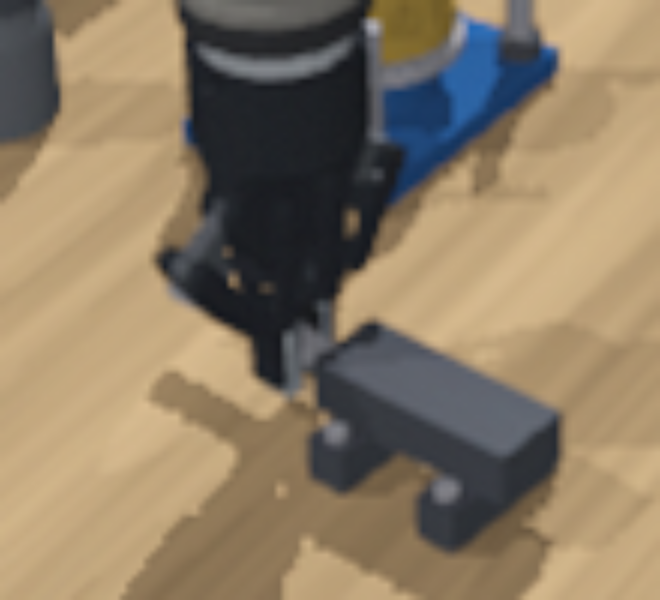

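```bash
python3 - <<'E'
from plan import *
t=read_camera('top'); s=read_camera('side')
print(atz(t,[107,207],.085),atz(t,[117,214],.04),atz(s,[184,138],.085))
E
```

```text
[0.79247448 0.13883269 0.085     ] [0.77828222 0.12332455 0.04      ] [0.7922272  0.13256734 0.085     ]
```

>>> {"op": "apply_moves", "data": {"moves": [[[0,0.8,0],[0,0,0],-1],[[0,2,0],[0,0,0],-1],[[0,3,0],[0,0,0],-1],[[0,3,0],[0,0,0],-1]]}}

```text
t: 6.6
eef_pos: [0.6141, 0.2336, 0.084]
tool_rot: [0.001, 0.759, 0.652, 0.0]
contact_force: [0.6, -0.1, -0.4]
gripper_width: 0.124
```

```bash
python3 - <<'E'
from plan import *
plan([(.536,.247,.086,81.8)])
s=save('side','pics/s4.png')
cv2.imwrite('pics/c4.png',cv2.resize(s['color'][180:290,120:250],(700,600))[:,:,::-1])
E
```

```text
pos [0.6141 0.2336 0.084 ] toolx 81.32 tilt 0.09 F [ 0.6 -0.1 -0.4] w 0.124 t 6.6 q [-0.02  0.79 -0.63  1.71  0.6   0.84  0.5 ]
(0.536, 0.247, 0.086, 81.8) -> [0.06, -3.17, -0.08] [0.01, 0.01, -0.05]
```

View pics/c4.png

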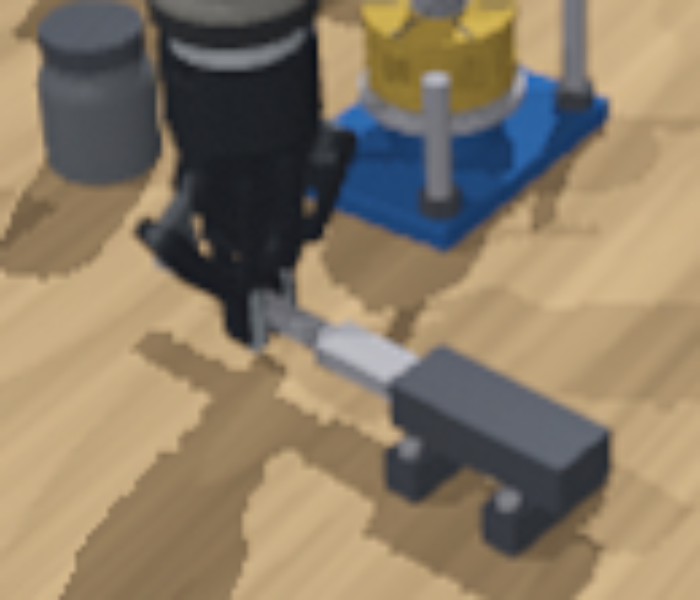

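>>> {"op": "apply_moves", "data": {"moves": [[[0,1,0],[0,0,0],-1],[[0,2.1,0],[0,0,0],-1],[[0,2.1,0],[0,0,0],-1],[[0,2.1,-1.5],[0,0,0],-1],[[0,2.1,-4],[0,0,0],-1],[[0,2,-6.5],[0,0,0],-1],[[0,2,-8],[0,0,0],-1],[[0,2,-8],[0,0,0],-1],[[0,2,-8],[0,0,0],-1]]}}

```text
t: 7.78
eef_pos: [0.6601, 0.2277, 0.2825]
tool_rot: [-0.0, 0.757, 0.653, -0.002]
contact_force: [-0.1, -0.2, -2.8]
gripper_width: 0.127
```

```bash
python3 - <<'E'
from plan import *
plan([(.6,.0,.29,80.6),(.545,-.27,.29,80.6),(.543,-.271,.1,80.6)])
s=save('side','pics/s5.png');t=save('top','pics/t5.png')
cv2.imwrite('pics/c5.png',cv2.resize(s['color'][100:290,90:290],(632,600))[:,:,::-1])
E
```

```text
pos [0.6601 0.2277 0.2825] toolx 81.57 tilt 0.19 F [-0.1 -0.2 -2.8] w 0.127 t 7.78 q [ 0.05  0.64 -0.73  1.47  0.44  1.2   0.68]
(0.6, 0.0, 0.29, 80.6) -> [-9.36, -1.04, -0.28] [-0.01, 0.01, 0.1]
(0.545, -0.27, 0.29, 80.6) -> [-20.37, -1.63, -0.25] [-0.01, 0.01, 0.1]
(0.543, -0.271, 0.1, 80.6) -> [-20.4, -1.69, 7.35] [-0.01, 0.01, 0.1]
```

View pics/c5.png

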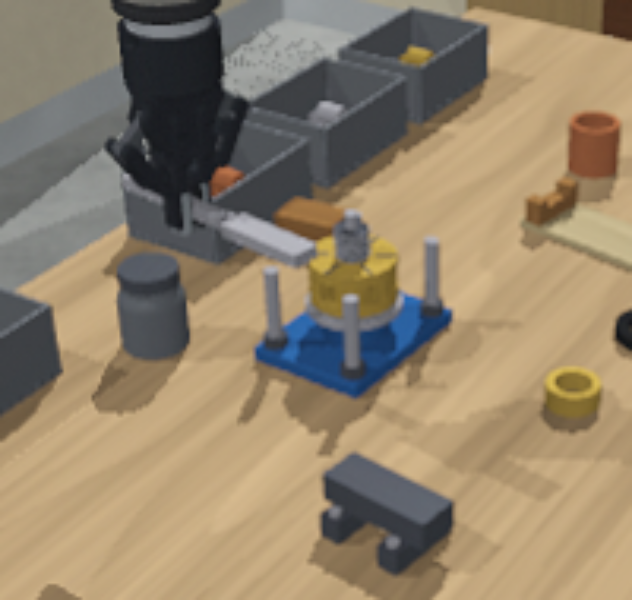

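>>> {"op": "apply_moves", "data": {"moves": [[[-2,-0.2,-0.3],[0,0,0],-1],[[-4.4,-0.5,-0.3],[0,0,0],-1],[[-6.8,-0.7,-0.3],[0,0,0],-1],[[-9.2,-1,-0.3],[0,0,0],-1],[[-11.6,-1.2,-0.3],[0,0,0.1],-1],[[-14,-1.4,-0.3],[0,0,0.1],-1],[[-16.4,-1.5,-0.3],[0,0,0.1],-1],[[-18.6,-1.6,-0.3],[0,0,0.1],-1],[[-20.4,-1.7,-0.3],[0,0,0.1],-1],[[-20.4,-1.7,1],[0,0,0.1],-1],[[-20.4,-1.7,3],[0,0,0.1],-1],[[-20.4,-1.7,5],[0,0,0.1],-1],[[-20.4,-1.7,6.2],[0,0,0.1],-1],[[-20.4,-1.7,6.2],[0,0,0.1],-1],[[-20.4,-1.7,6.2],[0,0,0.1],-1]]}}

```text
t: 9.75
eef_pos: [0.5448, -0.27, 0.13]
tool_rot: [0.0, 0.763, 0.646, 0.0]
contact_force: [0.2, 0.7, -2.2]
gripper_width: 0.126
```

```bash
python3 - <<'E'
from plan import *
plan([(.543,-.271,.1,80.6)])
s=save('side','pics/s6.png');t=save('top','pics/t6.png')
a=cv2.resize(s['color'][130:200,230:330],(700,490));cv2.imwrite('pics/c6.png',a[:,:,::-1])
a=cv2.resize(t['color'][150:240,310:370],(400,600));cv2.imwrite('pics/c6t.png',a[:,:,::-1])
E
```

```text
pos [ 0.5448 -0.27    0.13  ] toolx 80.51 tilt 0.04 F [ 0.2  0.7 -2.2] w 0.126 t 9.75 q [ 0.8   0.66 -0.61  1.82  0.49  0.82  1.36]
(0.543, -0.271, 0.1, 80.6) -> [-0.05, -0.06, 1.2] [0.0, -0.0, -0.01]
```

View pics/c6.png

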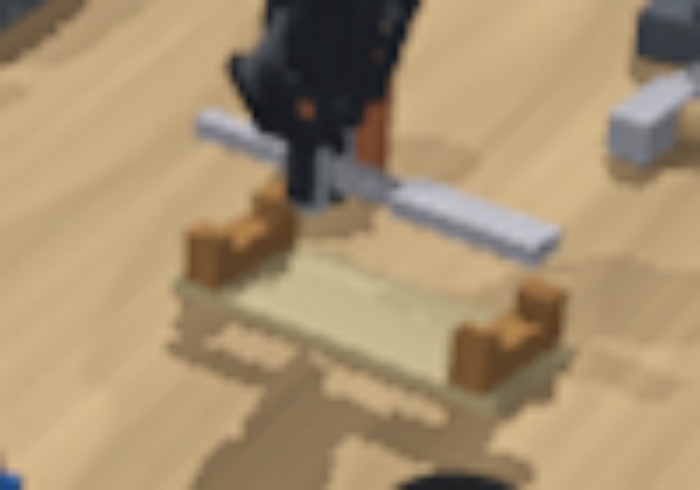

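View pics/c6t.png

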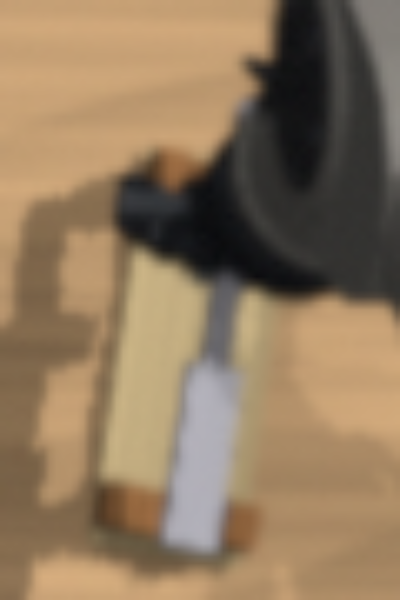

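```bash
python3 - <<'E'
from plan import *
t=read_camera('top'); s=read_camera('side')
T=lambda x,y:[150+y/6.667-.5,310+x/6.667-.5]
S=lambda x,y:[130+y/7-.5,230+x/7-.5]
e=atz(t,T(193,550),.084); j=atz(t,T(213,365),.084); print('top end',e,'shoulder',j,np.linalg.norm(e-j))
u=(j-e)/np.linalg.norm(j-e); print('yaw',np.degrees(np.arctan2(u[1],u[0])),'origin',e+.1*u,j+.02*u)
# side: top corners of tip and handle end
tip=atz(s,S(204,112),.084); h=(atz(s,S(525,256),.084)+atz(s,S(557,236),.084))/2
print('side tip',tip,'end',h,np.linalg.norm(tip-h),'mid',(tip+h)/2)
print('expected from FK', .5448-.0316*.986, -.270+.0316*.165)
E
```

```text
top end [ 0.41757596 -0.25043462  0.084     ] shoulder [ 0.49740643 -0.2608577   0.084     ] 0.08050803646528057
yaw -7.438755070158255 origin [ 0.51673435 -0.26338125  0.084     ] [ 0.51723811 -0.26344702  0.084     ]
side tip [ 0.6117059  -0.27845286  0.084     ] end [ 0.41499797 -0.2342759   0.084     ] 0.2016075738080412 mid [ 0.51335194 -0.25636438  0.084     ]
expected from FK 0.5136423999999999 -0.264786
```

>>> {"op": "apply_moves", "data": {"moves": [[[-0.2,-0.05,0.5],[0,0,0],-1],[[-0.2,-0.05,1.2],[0,0,0],-1],[[-0.2,-0.05,1.75],[0,0,0],-1],[[-0.2,-0.05,1.75],[0,0,0],-1],[[-0.2,-0.05,1.75],[0,0,0],-1]]}}

```text
t: 10.58
eef_pos: [0.542, -0.2746, 0.0848]
tool_rot: [-0.0, 0.763, 0.646, -0.0]
contact_force: [-0.5, 0.7, -2.6]
gripper_width: 0.124
```

```bash
python3 - <<'E'
from plan import *
plan([(.543,-.271,.0855,80.6)])
s=save('side','pics/s7.png')
a=cv2.resize(s['color'][130:200,230:330],(700,490));cv2.imwrite('pics/c7.png',a[:,:,::-1])
E
```

```text
pos [ 0.542  -0.2746  0.0848] toolx 80.52 tilt 0.06 F [-0.5  0.7 -2.6] w 0.124 t 10.57 q [ 0.78  0.72 -0.57  1.83  0.54  0.75  1.33]
(0.543, -0.271, 0.0855, 80.6) -> [0.15, 0.01, -0.03] [-0.0, -0.0, -0.01]
```

View pics/c7.png

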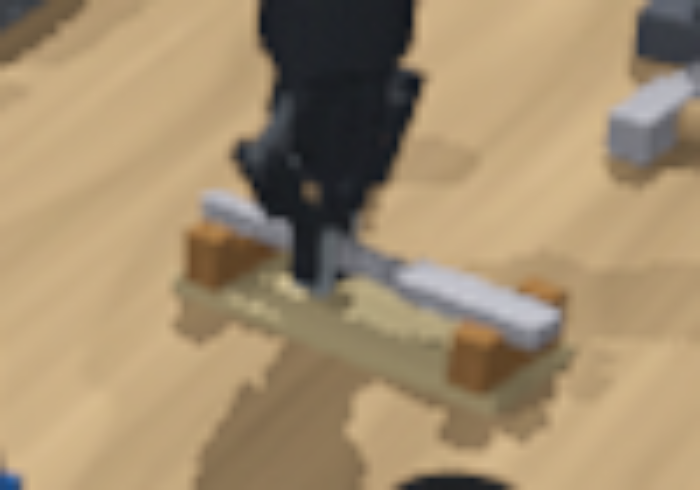

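>>> {"op": "apply_moves", "data": {"moves": [[[0,0,0.08],[0,0,0],-1],[[0,0,0.08],[0,0,0],-0.6],[[0,0,0.08],[0,0,0],-0.2],[[0,0,0.08],[0,0,0],0.3],[[0,0,0.08],[0,0,0],0.7],[[0,0,0.08],[0,0,0],0.7],[[0,0,-1.5],[0,0,0],0.7],[[0,0,-3],[0,0,0],0.7],[[0,0,-3],[0,0,0],0.7]]}}

```text
t: 11.75
eef_pos: [0.5441, -0.2754, 0.1638]
tool_rot: [0.003, 0.763, 0.646, 0.001]
contact_force: [-0.3, -0.3, -0.3]
gripper_width: 0.848
```

```bash
python3 - <<'E'
from plan import *
plan([(.543,-.271,.0855,80.6)])
s=save('side','pics/s8.png');t=save('top','pics/t8.png')
a=cv2.resize(s['color'][130:200,230:330],(700,490));cv2.imwrite('pics/c8.png',a[:,:,::-1])
a=cv2.resize(t['color'][150:240,310:370],(400,600));cv2.imwrite('pics/c8t.png',a[:,:,::-1])
E
```

```text
pos [ 0.5441 -0.2754  0.1638] toolx 80.49 tilt 0.34 F [-0.3 -0.3 -0.3] w 0.848 t 11.75 q [ 0.83  0.61 -0.63  1.8   0.46  0.87  1.39]
(0.543, -0.271, 0.0855, 80.6) -> [0.17, -0.09, 3.13] [0.03, 0.01, -0.01]
```

View pics/c8.png

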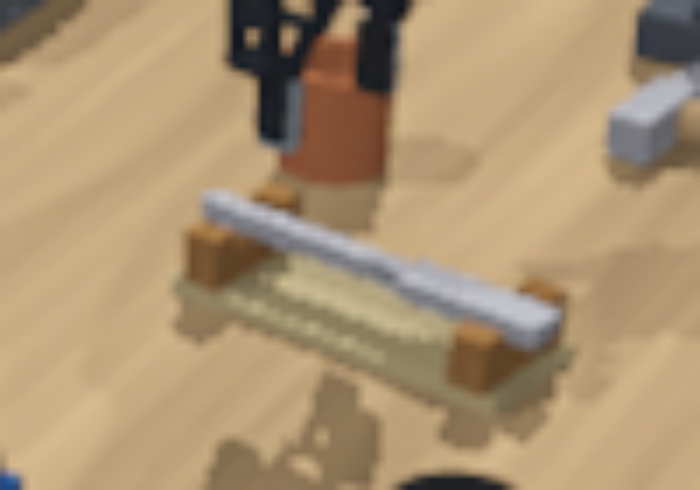

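View pics/c8t.png

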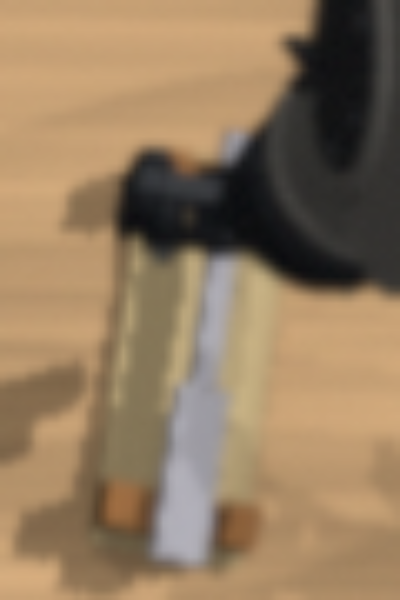

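```bash
python3 - <<'E'
from plan import *
t=read_camera('top'); s=read_camera('side')
T=lambda x,y:[150+y/6.667-.5,310+x/6.667-.5]
S=lambda x,y:[130+y/7-.5,230+x/7-.5]
e=atz(t,T(181,562),.038); k=atz(t,T(238,133),.038); print('top end',e,'tip',k,np.linalg.norm(e-k),(e+k)/2)
u=k-e;print(np.degrees(np.arctan2(u[1],u[0])))
tip=atz(s,S(213,192),.038); h=(atz(s,S(525,335),.038)+atz(s,S(560,315),.038))/2;u=tip-h
print('side tip',tip,'end',h,np.linalg.norm(tip-h),'mid',(tip+h)/2,np.degrees(np.arctan2(u[1],u[0])))
plan([(.465,-.262,.14,80.5),(.465,-.262,.0845,80.5)])
E
```

```text
top end [ 0.41491068 -0.25461779  0.038     ] tip [ 0.61169149 -0.28553928  0.038     ] 0.19919544425301516 [ 0.51330109 -0.27007854  0.038     ]
-8.93024793299561
side tip [ 0.60898646 -0.28550172  0.038     ] end [ 0.41475015 -0.2445391   0.038     ] 0.19850863625089288 mid [ 0.51186831 -0.26502041  0.038     ] -11.908644111283646
pos [ 0.5415 -0.2748  0.1596] toolx 80.5 tilt 0.11 F [ 0.7 -0.3 -0.5] w 0.854 t 11.95 q [ 0.83  0.62 -0.63  1.8   0.46  0.87  1.39]
(0.465, -0.262, 0.14, 80.5) -> [0.0, -3.1, 0.79] [-0.01, -0.0, -0.0]
(0.465, -0.262, 0.0845, 80.5) -> [-0.0, -3.1, 3.01] [-0.01, -0.0, -0.0]
```

>>> {"op": "apply_moves", "data": {"moves": [[[0,-1.5,0],[0,0,0],0.5],[[0,-3,0.5],[0,0,0],0.4],[[0,-3,1.5],[0,0,0],0.4],[[0,-3,3],[0,0,0],0.4],[[0,-3,3],[0,0,0],0.4],[[0,-3,3],[0,0,0],0.2],[[0,-3,3],[0,0,0],-0.3],[[0,-3,3],[0,0,0],-0.7],[[0,-3,3],[0,0,0],-1],[[0,-3,3],[0,0,0],-1],[[0,-3,3],[0,0,0],-1]], "force": 90}}

```text
t: 13.32
eef_pos: [0.4689, -0.2628, 0.087]
tool_rot: [0.001, 0.763, 0.646, 0.0]
contact_force: [-1.6, 1.3, 6.2]
gripper_width: 0.266
```

```bash
python3 - <<'E'
from plan import *
plan([(.465,-.262,.0845,80.5)])
s=save('side','pics/s9.png')
a=cv2.resize(s['color'][130:200,230:330],(700,490));cv2.imwrite('pics/c9.png',a[:,:,::-1])
E
```

```text
pos [ 0.4689 -0.2628  0.087 ] toolx 80.5 tilt 0.12 F [-1.6  1.3  6.2] w 0.266 t 13.32 q [ 0.84  0.63 -0.57  2.    0.55  0.66  1.32]
(0.465, -0.262, 0.0845, 80.5) -> [0.0, -0.16, 0.1] [0.01, 0.01, -0.0]
```

View pics/c9.png

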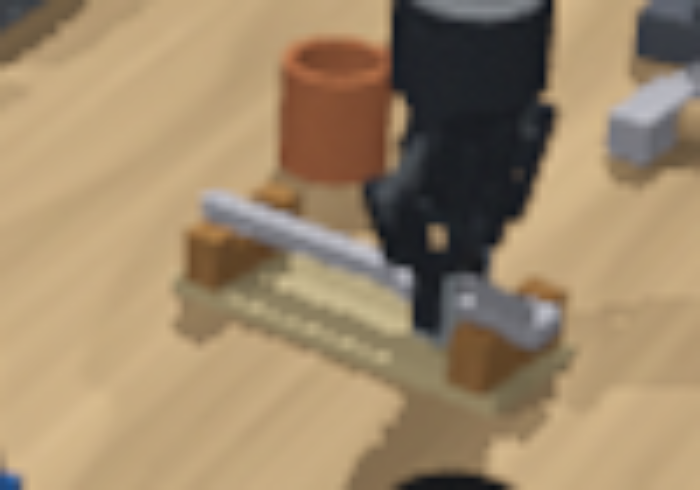

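```bash
python3 - <<'E'
from plan import *
plan([(.4689,-.2628,.2,80.5),(.48,-.16,.2,100),(.4538,-.0645,.2,118.5)])
E
```

```text
pos [ 0.469  -0.2628  0.0871] toolx 80.5 tilt 0.12 F [-0.6  1.6  5.6] w 0.263 t 13.38 q [ 0.84  0.63 -0.57  2.    0.55  0.66  1.32]
(0.4689, -0.2628, 0.2, 80.5) -> [-0.01, 0.01, -4.52] [0.01, 0.01, -0.0]
(0.48, -0.16, 0.2, 100) -> [4.12, -0.24, -4.52] [0.01, 0.01, -1.95]
(0.4538, -0.0645, 0.2, 118.5) -> [7.72, -1.9, -4.53] [0.01, 0.01, -3.8]
```

>>> {"op": "apply_moves", "data": {"moves": [[[0,0,-0.7],[0,0,0],-1],[[0,0,-2.5],[0,0,0],-1],[[0,0,-4.5],[0,0,0],-1],[[2,0,-4.6],[0,0,-1],-1],[[4,-0.2,-4.6],[0,0,-2],-1],[[6,-1,-4.6],[0,0,-3],-1],[[7.7,-1.9,-4.6],[0,0,-3.8],-1],[[7.7,-1.9,-4.6],[0,0,-3.8],-1],[[7.7,-1.9,-4.6],[0,0,-3.8],-1],[[7.7,-1.9,-4.6],[0,0,-3.8],-1]]}}

```text
t: 14.62
eef_pos: [0.4535, -0.0662, 0.2009]
tool_rot: [0.0, 0.513, 0.859, -0.0]
contact_force: [-0.2, -0.2, -2.5]
gripper_width: 0.26
```

```bash
python3 - <<'E'
from plan import *
plan([(.4538,-.0645,.129,118.5)])
s=save('side','pics/s10.png');t=save('top','pics/t10.png')
a=cv2.resize(s['color'][130:220,180:270],(600,600));cv2.imwrite('pics/c10.png',a[:,:,::-1])
a=cv2.resize(t['color'][130:230,200:320],(720,600));cv2.imwrite('pics/c10t.png',a[:,:,::-1])
E
```

```text
pos [ 0.4535 -0.0662  0.2009] toolx 118.33 tilt 0.04 F [-0.2 -0.2 -2.5] w 0.26 t 14.62 q [ 0.79  0.41 -0.93  2.11  0.45  0.83  1.66]
(0.4538, -0.0645, 0.129, 118.5) -> [0.06, 0.04, 2.88] [-0.0, 0.0, -0.02]
```

View pics/c10.png

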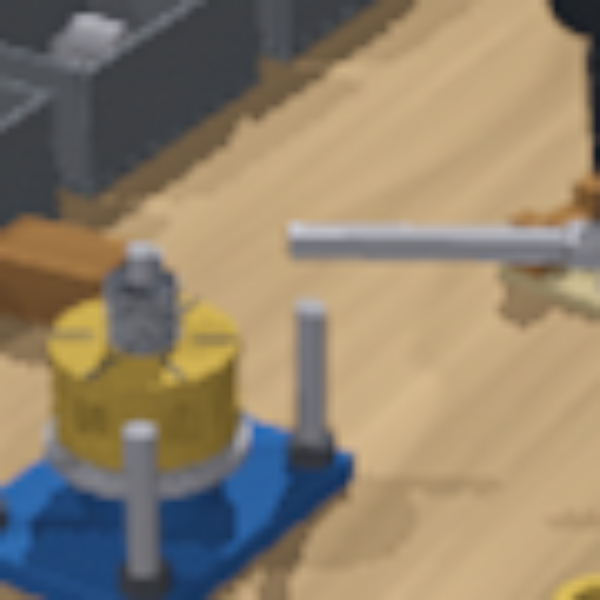

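View pics/c10t.png

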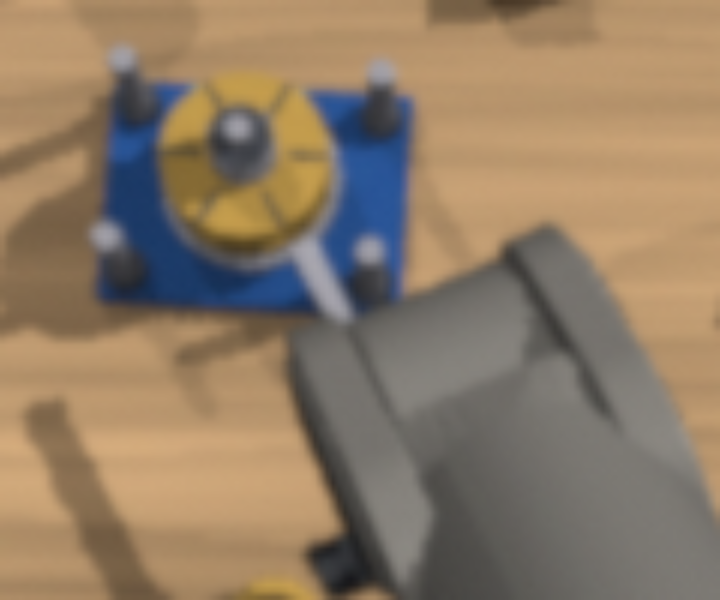

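```bash
python3 - <<'E'
from plan import *
t=read_camera('top'); s=read_camera('side')
T=lambda x,y:[130+y/6-.5,200+x/6-.5]
S=lambda x,y:[130+y/6.667-.5,180+x/6.667-.5]
k=atz(t,T(304,237),.152); b=atz(t,T(340,312),.152); u=k-b
print('top tip',k,np.degrees(np.arctan2(u[1],u[0])))
# side tip end face center at z=.146
print('side tip',atz(s,S(290,243),.146),'at top far', atz(s,S(300,224),.152))
a=atz(s,S(303,224),.152);b=atz(s,S(560,232),.152);u=a-b;print('dir',np.degrees(np.arctan2(u[1],u[0])))
# side collar top rim: ellipse left,right,  & marks
for p in[(50,338),(242,338),(100,375),(192,338)]: print(atz(s,S(*p),.096))
# triangulate marks/ rod tip z .140
print('rod top',atz(t,T(238,126),.14),atz(s,S(143,250),.14))
print('studs side',[atz(s,S(*p),.096) for p in[(311,306),(140,430)]])
print('studs top',[atz(t,T(*p),.096) for p in[(122,60),(380,72),(105,235),(369,249)]])
E
```

```text
top tip [0.58263275 0.00065523 0.152     ] 25.91754002709194
side tip [0.57796822 0.00753249 0.146     ] at top far [5.77425617e-01 3.57066112e-05 1.52000000e-01]
dir 26.984710529921852
[0.67142993 0.05731085 0.096     ]
[0.59908984 0.0144469  0.096     ]
[0.63453393 0.07271793 0.096     ]
[0.61797327 0.02563322 0.096     ]
rod top [0.63842678 0.03285487 0.14      ] [0.63506373 0.03599335 0.14      ]
studs side [array([ 0.58790798, -0.02568418,  0.096     ]), array([0.59445305, 0.10189539, 0.096     ])]
studs top [array([0.68507367, 0.09433854, 0.096     ]), array([ 0.67947701, -0.03251935,  0.096     ]), array([0.59660337, 0.0996964 , 0.096     ]), array([ 0.5905433 , -0.02812144,  0.096     ])]
```

>>> {"op": "apply_moves", "data": {"moves": [[[0.02,0,1],[0,0,0],-1],[[0.02,0,2.2],[0,0,0],-1],[[0.02,0,2.88],[0,0,0],-1],[[0.02,0,2.88],[0,0,0],-1],[[0.02,0,2.88],[0,0,0],-1]]}}

```text
t: 15.45
eef_pos: [0.4534, -0.0644, 0.1292]
tool_rot: [0.0, 0.511, 0.859, 0.0]
contact_force: [0.2, 0.4, -1.6]
gripper_width: 0.261
```

```bash
python3 - <<'E'
from plan import *
plan([(.4531,-.0655,.129,118.5)])
s=save('side','pics/s11.png');t=save('top','pics/t11.png')
a=cv2.resize(s['color'][160:220,180:240],(600,600));cv2.imwrite('pics/c11.png',a[:,:,::-1])
a=cv2.resize(t['color'][130:190,215:275],(600,600),interpolation=cv2.INTER_CUBIC);cv2.imwrite('pics/c11t.png',a[:,:,::-1])
E
```

```text
pos [ 0.4534 -0.0644  0.1292] toolx 118.48 tilt 0.04 F [ 0.2  0.4 -1.6] w 0.261 t 15.45 q [ 0.68  0.52 -0.82  2.16  0.6   0.7   1.52]
(0.4531, -0.0655, 0.129, 118.5) -> [-0.03, -0.03, 0.01] [0.0, 0.0, -0.0]
```

View pics/c11.png

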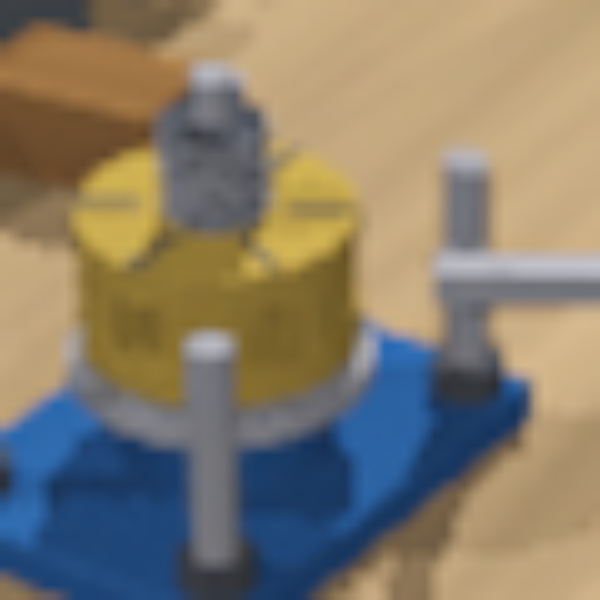

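View pics/c11t.png

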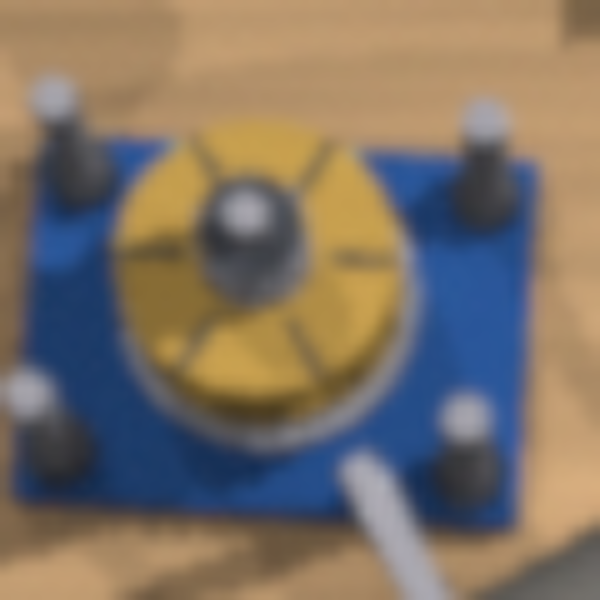

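```bash
python3 - <<'E'
from plan import *
t=read_camera('top'); s=read_camera('side')
T=lambda x,y:[130+y/10-.5,215+x/10-.5]
S=lambda x,y:[160+y/10-.5,180+x/10-.5]
k=atz(t,T(361,462),.080); b=atz(t,T(424,585),.080); u=(k-b)[:2];u/=np.linalg.norm(u)
A=np.array([.6384,.0331]); w=A-k[:2]; print('top tip',k,np.degrees(np.arctan2(u[1],u[0])),'to axis dir',np.degrees(np.arctan2(w[1],w[0])),np.linalg.norm(w))
k=atz(s,S(440,280),.074); A=np.array([.6352,.0372]); w=A-k[:2];print('side tip',k,'to axis',np.degrees(np.arctan2(w[1],w[0])),np.linalg.norm(w))
k=atz(s,S(455,250),.080);b=atz(s,S(598,258),.080);u=k-b;print(k,b,np.degrees(np.arctan2(u[1],u[0])))
# marks (z .096), outer ends
c=np.array([.6384,.0331])
for p,q in [((210,325),(180,372)),((290,322),(325,388)),((335,256),(395,262)),((305,190),(333,145)),((215,175),(192,138)),((182,249),(120,254))]:
    a=atz(t,T(*p),.096)[:2];b=atz(t,T(*q),.096)[:2]; w=b-c
    print('mark',np.degrees(np.arctan2(w[1],w[0])).round(1),np.degrees(np.arctan2(*(b-a)[::-1])).round(1),np.linalg.norm(w).round(4))
E
```

```text
top tip [0.57997147 0.00243902 0.08      ] 27.437391315095358 to axis dir 27.68871247285277 0.06598476049682944
side tip [0.57726178 0.00729194 0.074     ] to axis 27.303060657974086 0.06520221616499676
[ 0.57719637 -0.00120953  0.08      ] [ 0.53844224 -0.0186801   0.08      ] 24.266106849212044
mark 148.8 149.3 0.0417
mark -152.8 -151.8 0.0451
mark -93.2 -95.5 0.0404
mark -33.1 -30.0 0.0396
mark 29.6 32.0 0.0404
mark 90.4 95.0 0.0401
```

>>> {"op": "apply_moves", "data": {"moves": [[[-0.02,0.5,0],[0,0,0],-1],[[-0.02,0.9,0],[0,0,0],-1],[[-0.02,1.1,0],[0,0,0],-1],[[-0.02,1.1,0],[0,0,0],-1]]}}

```text
t: 16.15
eef_pos: [0.4778, -0.0512, 0.1286]
tool_rot: [-0.0, 0.511, 0.86, 0.0]
contact_force: [0.1, 0.3, -2.5]
gripper_width: 0.261
```

```bash
python3 - <<'E'
from plan import *
plan([(.4531,-.0655,.129,118.5)])
s=save('side','pics/s12.png');t=save('top','pics/t12.png')
a=cv2.resize(s['color'][160:220,180:240],(500,500));
b=cv2.resize(t['color'][130:190,215:275],(500,500),interpolation=cv2.INTER_CUBIC);cv2.imwrite('pics/c12.png',cv2.resize(np.hstack([a,b]),(800,400))[:,:,::-1])
E
```

```text
pos [ 0.4778 -0.0512  0.1286] toolx 118.54 tilt 0.02 F [ 0.1  0.3 -2.5] w 0.261 t 16.15 q [ 0.63  0.55 -0.81  2.11  0.61  0.73  1.49]
(0.4531, -0.0655, 0.129, 118.5) -> [-0.03, -1.14, -0.02] [0.0, -0.0, 0.0]
```

View pics/c12.png

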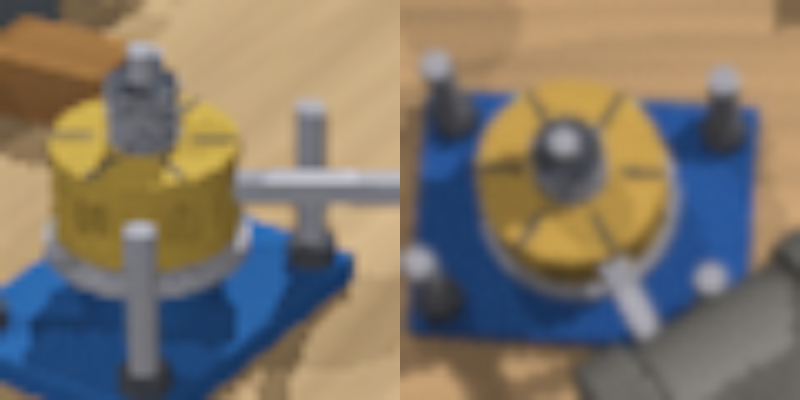

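>>> {"op": "apply_moves", "data": {"moves": [[[0,0.2,0],[0,0,0],-1],[[0,0.42,0],[0,0,0],-1],[[0,0.42,0],[0,0,0],-1],[[0,0.42,0],[0,0,0],-1]]}}

```text
t: 16.75
eef_pos: [0.4865, -0.0467, 0.1286]
tool_rot: [-0.0, 0.511, 0.859, -0.0]
contact_force: [0.2, 0.2, -2.3]
gripper_width: 0.263
```

```bash
python3 - <<'E'
from plan import *
A=np.array([.6363,.034]);L=.1435+.0255
wp=[]
for dth in [10,20,30,40,50,58,60]:
    th=np.radians(28.3-dth); p=A-L*np.array([np.cos(th),np.sin(th)]); wp.append((round(p[0],4),round(p[1],4),round(.1286-.0019*np.radians(dth),4),118.3-dth))
plan(wp)
o=get_obs();d=o['eef_pos'][:2]-A;print(np.linalg.norm(d)-.1435,np.degrees(np.arctan2(d[1],d[0]))+180)
E
```

```text
pos [ 0.4865 -0.0467  0.1286] toolx 118.51 tilt 0.01 F [ 0.2  0.2 -2.3] w 0.263 t 16.75 q [ 0.62  0.56 -0.8   2.09  0.61  0.74  1.49]
(np.float64(0.4758), np.float64(-0.0191), np.float64(0.1283), 108.3) -> [1.17, 0.15, 0.01] [-0.0, -0.0, 1.02]
(np.float64(0.4691), np.float64(0.0096), np.float64(0.1279), 98.3) -> [2.31, 0.46, 0.03] [-0.0, -0.0, 2.02]
(np.float64(0.4674), np.float64(0.039), np.float64(0.1276), 88.3) -> [3.38, 0.96, 0.04] [-0.0, -0.0, 3.02]
(np.float64(0.4708), np.float64(0.0683), np.float64(0.1273), 78.3) -> [4.34, 1.64, 0.05] [-0.0, -0.0, 4.02]
(np.float64(0.4793), np.float64(0.0965), np.float64(0.1269), 68.3) -> [5.17, 2.48, 0.07] [-0.0, 0.0, 5.02]
(np.float64(0.4895), np.float64(0.1177), np.float64(0.1267), 60.3) -> [5.72, 3.24, 0.07] [-0.0, 0.0, 5.82]
(np.float64(0.4925), np.float64(0.1228), np.float64(0.1266), 58.3) -> [5.84, 3.45, 0.08] [-0.0, 0.0, 6.02]
0.026638303291643906 28.305380473609773
```

>>> {"op": "apply_moves", "data": {"moves": [[[0.58,0.07,0],[0,0,0.5],-1],[[1.17,0.15,0],[0,0,1],-1],[[1.75,0.3,0.02],[0,0,1.5],-1],[[2.31,0.46,0.03],[0,0,2],-1],[[2.31,0.46,0.03],[0,0,2],-1],[[2.31,0.46,0.03],[0,0,2],-1]]}}

```text
t: 17.5
eef_pos: [0.4689, 0.0074, 0.1278]
tool_rot: [0.0, 0.654, 0.756, -0.001]
contact_force: [0.6, -4.7, -1.8]
gripper_width: 0.26
```

```bash
cat > look.py <<'E'
import sys
from plan import *
n=sys.argv[1]
s=save('side',f'pics/s{n}.png');t=save('top',f'pics/t{n}.png')
a=cv2.resize(s['color'][160:220,180:240],(500,500));
b=cv2.resize(t['color'][130:190,215:275],(500,500),interpolation=cv2.INTER_CUBIC);cv2.imwrite(f'pics/c{n}.png',cv2.resize(np.hstack([a,b]),(800,400))[:,:,::-1])
A=np.array([.6363,.034])
o=get_obs();d=o['eef_pos'][:2]-A;print('tip d',np.linalg.norm(d)-.1435,'ang',np.degrees(np.arctan2(d[1],d[0]))%360-180)
plan([])
E
python3 look.py 13; python3 - <<'E'
from plan import *
A=np.array([.6363,.034]);L=.1435+.0265
wp=[]
for th in [8.3,-1.7,-11.7,-21.7,-25.7,-29.7]:
    a=np.radians(th); p=A-L*np.array([np.cos(a),np.sin(a)]); wp.append((round(float(p[0]),4),round(float(p[1]),4),round(.1286-.0019*np.radians(28.3-th),4),90+th))
plan(wp)
E
```

```text
tip d 0.026002808471945443 ang 9.051247084886398
pos [0.4689 0.0073 0.1278] toolx 98.29 tilt 0.17 F [-0.6 -5.7 -0.8] w 0.262 t 17.6 q [ 0.45  0.51 -0.73  2.14  0.55  0.69  1.06]
pos [0.4689 0.0073 0.1278] toolx 98.29 tilt 0.17 F [-0.6 -5.7 -0.8] w 0.262 t 17.6 q [ 0.45  0.51 -0.73  2.14  0.55  0.69  1.06]
(0.4681, 0.0095, np.float64(0.1279), 98.3) -> [0.09, -0.02, -0.01] [-0.01, 0.01, -0.0]
(0.4664, 0.039, np.float64(0.1276), 88.3) -> [1.27, 0.08, 0.0] [-0.01, 0.01, 1.0]
(0.4698, 0.0685, np.float64(0.1273), 78.3) -> [2.42, 0.39, 0.01] [-0.01, 0.02, 2.0]
(0.4783, 0.0969, np.float64(0.1269), 68.3) -> [3.49, 0.89, 0.02] [-0.01, 0.02, 3.0]
(0.4831, 0.1077, np.float64(0.1268), 64.3) -> [3.89, 1.14, 0.03] [-0.0, 0.02, 3.4]
(0.4886, 0.1182, np.float64(0.1267), 60.3) -> [4.27, 1.42, 0.03] [-0.0, 0.02, 3.8]
```

View pics/c13.png

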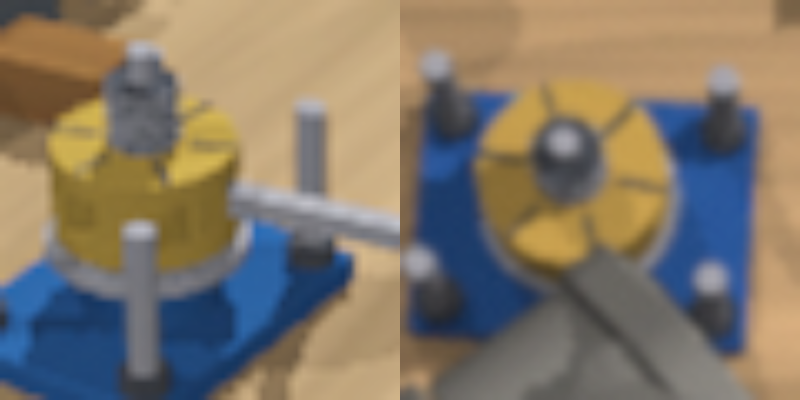

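>>> {"op": "apply_moves", "data": {"moves": [[[0.68,0.02,0],[0,0,0.5],-1],[[1.27,0.08,0],[0,0,1],-1],[[1.85,0.22,0],[0,0,1.5],-1],[[2.42,0.39,0.01],[0,0,2],-1],[[2.97,0.63,0.02],[0,0,2.5],-1],[[3.49,0.89,0.02],[0,0,3],-1],[[3.89,1.14,0.03],[0,0,3.4],-1],[[4.27,1.42,0.03],[0,0,3.8],-1],[[4.27,1.42,0.03],[0,0,3.8],-1],[[4.27,1.42,0.03],[0,0,3.8],-1]]}}

```text
t: 18.85
eef_pos: [0.4881, 0.1173, 0.1265]
tool_rot: [0.001, 0.865, 0.502, -0.002]
contact_force: [0.9, -6.9, -2.2]
gripper_width: 0.262
```

```bash
python3 look.py 14
```

```text
tip d 0.02646579784488498 ang -29.317160769746124
pos [0.4881 0.1172 0.1266] toolx 60.24 tilt 0.27 F [-0.8 -7.4 -2.7] w 0.264 t 18.95 q [ 0.1   0.52 -0.57  2.07  0.44  0.68  0.29]
```

View pics/c14.png

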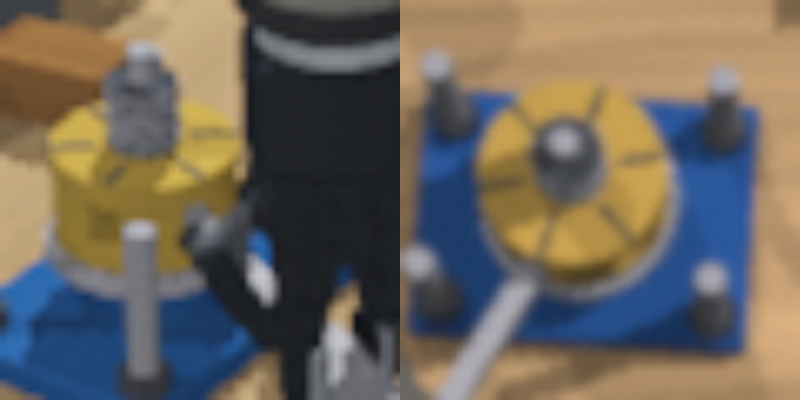

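```bash
python3 - <<'E'
from plan import *
t=read_camera('top')
cv2.imwrite('pics/c15.png',cv2.resize(t['color'][138:178,222:262],(600,600),interpolation=cv2.INTER_CUBIC)[:,:,::-1])
E
```

```text
(no output)
```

View pics/c15.png

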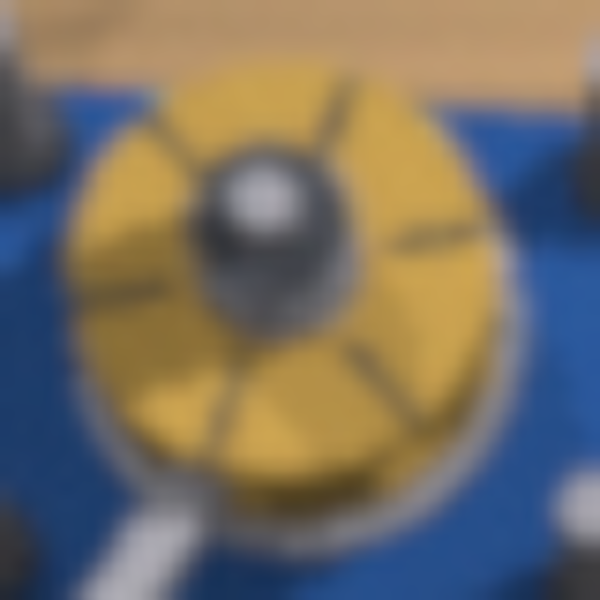

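```bash
cat > marks.py <<'E'
from plan import *
def marks(t,pts,x0,y0,sc,z=.094,c=(.6384,.0331)):
    r=[]
    for p in pts:
        w=atz(t,[y0+p[1]/sc-.5,x0+p[0]/sc-.5],z)[:2]-np.array(c); r.append(np.degrees(np.arctan2(w[1],w[0]))); print(round(r[-1],1),round(float(np.linalg.norm(w)),4))
    m=np.exp(1j*np.radians(np.array(r)*6)).mean(); print('mod60',np.degrees(np.angle(m))/6)
E
python3 - <<'E'
from marks import *
t=read_camera('top')
marks(t,[(150,120),(348,80),(480,230),(420,420),(210,455),(80,298)],222,138,15)
E
```

```text
42.4 0.0392
-18.2 0.0393
-79.8 0.0393
-138.5 0.0417
161.4 0.0406
100.4 0.0398
mod60 -18.734766825464384
```

```bash
python3 - <<'E'
from plan import *
A=np.array([.6363,.034]);L=.1435+.0265
wp=[]
for th in [-33.5,-37.5]:
    a=np.radians(th); p=A-L*np.array([np.cos(a),np.sin(a)]); wp.append((round(float(p[0]),4),round(float(p[1]),4),.1264,90+th))
plan(wp)
E
```

```text
pos [0.4881 0.1172 0.1266] toolx 60.24 tilt 0.27 F [ 0.1 -6.5 -1.9] w 0.258 t 19.05 q [ 0.1   0.52 -0.57  2.07  0.44  0.68  0.29]
(0.4945, 0.1278, 0.1264, 56.5) -> [0.49, 0.01, 0.01] [0.0, 0.03, 0.37]
(0.5014, 0.1375, 0.1264, 52.5) -> [0.97, 0.06, 0.0] [0.0, 0.03, 0.77]
```

>>> {"op": "apply_moves", "data": {"moves": [[[0.49,0,0],[0,0,0.37],-1],[[0.97,0.06,0],[0,0,0.77],-1],[[0.97,0.06,0],[0,0,0.77],-1],[[0.97,0.06,0],[0,0,0.77],-1]]}}

```text
t: 19.55
eef_pos: [0.501, 0.1373, 0.1263]
tool_rot: [0.001, 0.897, 0.443, -0.003]
contact_force: [-0.1, -7.6, -1.9]
gripper_width: 0.258
```

```bash
python3 look.py 16;python3 - <<'E'
from plan import *
t=read_camera('top')
cv2.imwrite('pics/c17.png',cv2.resize(t['color'][138:188,212:262],(600,600),interpolation=cv2.INTER_CUBIC)[:,:,::-1])
E
```

```text
tip d 0.026665300424732308 ang -37.33440940585487
pos [0.501  0.1372 0.1263] toolx 52.53 tilt 0.33 F [-0.1 -7.3 -2.6] w 0.267 t 19.65 q [ 0.04  0.53 -0.53  2.03  0.42  0.69  0.15]
```

View pics/c17.png

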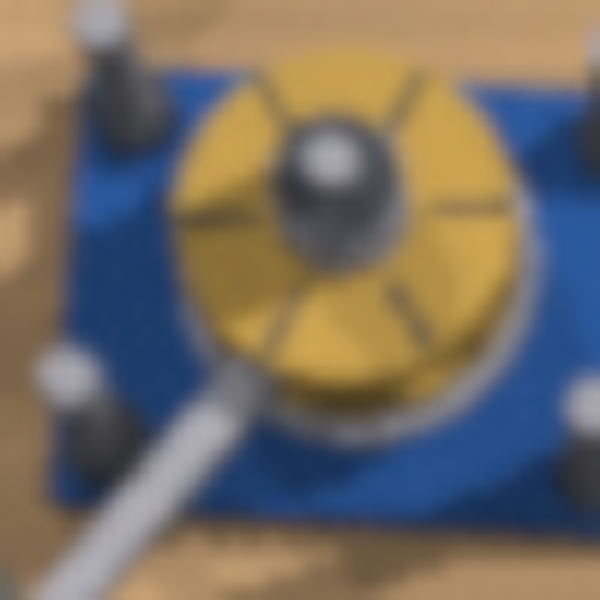

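```bash
python3 - <<'E'
from marks import *
t=read_camera('top')
marks(t,[(258,80),(420,75),(515,207),(432,345),(265,362),(178,218)],212,138,12)
A=np.array([.6363,.034])
wp=[]
for th,d in [(-31,.0265),(-28,.0265),(-28,.05),(-28,.065)]:
    L=.1435+d
    a=np.radians(th); p=A-L*np.array([np.cos(a),np.sin(a)]); wp.append((round(float(p[0]),4),round(float(p[1]),4),.1264,90+th))
plan(wp)
E
```

```text
33.7 0.0398
-27.1 0.0388
-88.4 0.0414
-146.9 0.04
154.0 0.0423
92.9 0.0408
mod60 -26.958101023492947
pos [0.501  0.1372 0.1263] toolx 52.52 tilt 0.32 F [-0.  -7.5 -2.1] w 0.265 t 19.75 q [ 0.04  0.53 -0.53  2.03  0.42  0.69  0.15]
(0.4906, 0.1216, 0.1264, 59) -> [-0.75, 0.05, 0.0] [-0.0, 0.03, -0.65]
(0.4862, 0.1138, 0.1264, 62) -> [-1.1, 0.1, 0.0] [-0.0, 0.03, -0.95]
(0.4654, 0.1248, 0.1264, 62) -> [-1.26, -0.83, 0.0] [-0.0, 0.03, -0.95]
(0.4522, 0.1319, 0.1264, 62) -> [-1.36, -1.42, 0.01] [-0.0, 0.03, -0.95]
```

>>> {"op": "apply_moves", "data": {"moves": [[[-0.6,0.03,0],[0,0,-0.5],-1],[[-1.1,0.1,0],[0,0,-0.95],-1],[[-1.1,0.1,0],[0,0,-0.95],-1],[[-1.2,-0.4,0],[0,0,-0.95],-1],[[-1.26,-0.83,0],[0,0,-0.95],-1],[[-1.36,-1.42,0],[0,0,-0.95],-1],[[-1.36,-1.42,0],[0,0,-0.95],-1],[[-1.36,-1.42,0],[0,0,-0.95],-1]]}}

```text
t: 20.75
eef_pos: [0.4531, 0.1353, 0.1273]
tool_rot: [0.0, 0.856, 0.517, 0.0]
contact_force: [0.9, -0.1, -2.2]
gripper_width: 0.259
```

```bash
python3 look.py 18;python3 - <<'E'
from plan import *
t=read_camera('top')
cv2.imwrite('pics/c19.png',cv2.resize(t['color'][138:188,212:262],(600,600),interpolation=cv2.INTER_CUBIC)[:,:,::-1])
E
```

```text
tip d 0.0654551158450245 ang -28.89141973479758
pos [0.4534 0.135  0.1272] toolx 62.27 tilt 0.03 F [-0.1 -0.1 -2.9] w 0.259 t 20.85 q [ 0.07  0.48 -0.59  2.14  0.44  0.64  0.25]
```

View pics/c19.png

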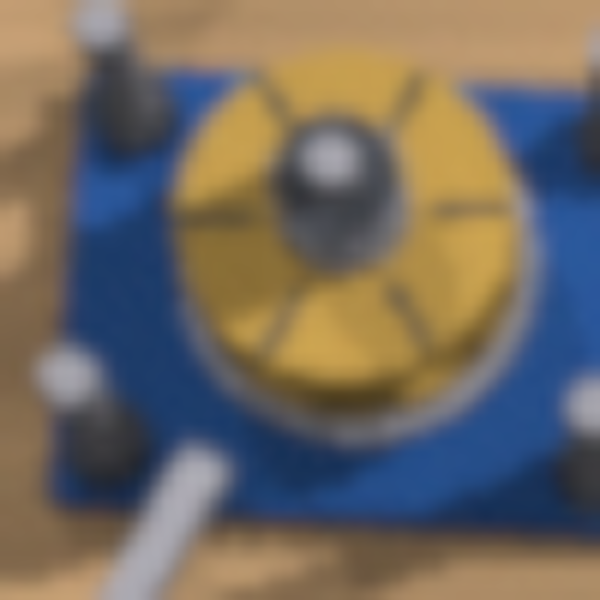

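```bash
python3 - <<'E'
from marks import *
t=read_camera('top')
marks(t,[(258,80),(420,75),(513,208),(432,345),(265,362),(178,218)],212,138,12)
print(atz(t,[138+450/12-.5,212+205/12-.5],.079))
A=np.array([.6363,.034])
wp=[]
for th,d in [(33,.068),(33,.0265)]:
    L=.1435+d
    a=np.radians(th); p=A-L*np.array([np.cos(a),np.sin(a)]); wp.append((round(float(p[0]),4),round(float(p[1]),4),.1265,90+th))
plan([(.45,.06,.185,80),(.45,-.01,.185,102)]+wp)
E
```

```text
33.7 0.0398
-27.1 0.0388
-88.7 0.041
-146.9 0.04
154.0 0.0423
92.9 0.0408
mod60 -27.01385290837622
[0.58181952 0.06731131 0.079     ]
pos [0.4533 0.1349 0.1271] toolx 62.26 tilt 0.01 F [ 0.7 -0.1 -1.3] w 0.264 t 20.95 q [ 0.07  0.48 -0.59  2.14  0.44  0.64  0.25]
(0.45, 0.06, 0.185, 80) -> [-2.71, 1.28, -2.31] [0.0, -0.0, -1.77]
(0.45, -0.01, 0.185, 102) -> [-5.19, 2.58, -2.31] [0.0, -0.0, -3.97]
(0.4589, -0.0812, 0.1265, 123) -> [-7.55, 4.22, 0.03] [0.0, -0.0, -6.07]
(0.4937, -0.0586, 0.1265, 123) -> [-6.1, 5.03, 0.03] [0.0, -0.0, -6.07]
```

>>> {"op": "apply_moves", "data": {"moves": [[[0,0,-1.3],[0,0,0],-1],[[-0.7,0.3,-2.3],[0,0,-0.5],-1],[[-1.7,0.8,-2.3],[0,0,-1.2],-1],[[-2.7,1.3,-2.3],[0,0,-2],-1],[[-4,1.9,-2.3],[0,0,-3],-1],[[-5.2,2.6,-2.3],[0,0,-4],-1],[[-6.4,3.4,-2.3],[0,0,-5],-1],[[-7.5,4.2,-2.3],[0,0,-6.05],-1],[[-7.55,4.22,-2.3],[0,0,-6.05],-1],[[-7.55,4.22,-1],[0,0,-6.05],-1],[[-7.55,4.22,0.03],[0,0,-6.05],-1],[[-7.55,4.22,0.03],[0,0,-6.05],-1],[[-7.55,4.22,0.03],[0,0,-6.05],-1]]}}

```text
t: 22.58
eef_pos: [0.4591, -0.0805, 0.1272]
tool_rot: [0.0, 0.479, 0.878, 0.0]
contact_force: [0.7, 0.3, -1.7]
gripper_width: 0.258
```

```bash
python3 look.py 20
```

```text
tip d 0.06747861951567793 ang 32.97612534062114
pos [ 0.4593 -0.0808  0.1275] toolx 122.79 tilt 0.11 F [-0.   0.1 -2.3] w 0.262 t 22.68 q [ 0.67  0.52 -0.77  2.14  0.58  0.69  1.65]
```

View pics/c20.png

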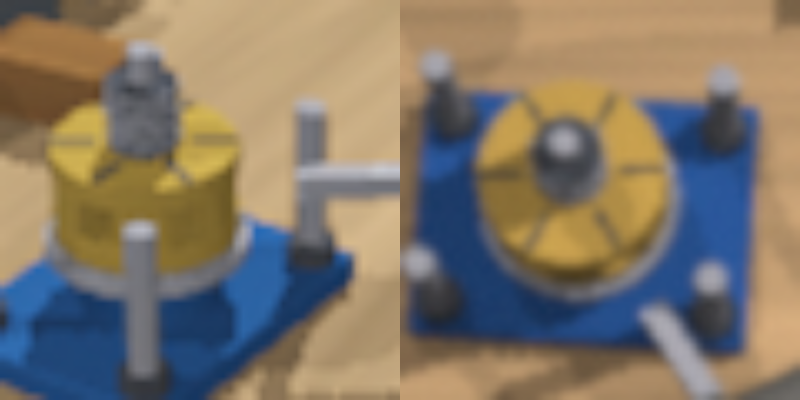

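>>> {"op": "apply_moves", "data": {"moves": [[[0,0.5,0],[0,0,0],-1],[[0,0.95,0],[0,0,0],-1],[[0,1.25,0],[0,0,0],-1],[[0,1.25,0],[0,0,0],-1]]}}

```text
t: 23.18
eef_pos: [0.4855, -0.0634, 0.1265]
tool_rot: [0.0, 0.478, 0.878, 0.0]
contact_force: [0.5, -0.0, -1.9]
gripper_width: 0.26
```

```bash
python3 look.py 21
```

```text
tip d 0.03715467282449314 ang 32.88608296057666
pos [ 0.4846 -0.0641  0.1262] toolx 122.81 tilt 0.04 F [-0.7  0.2 -2.4] w 0.263 t 23.27 q [ 0.62  0.55 -0.76  2.09  0.58  0.72  1.62]
```

View pics/c21.png

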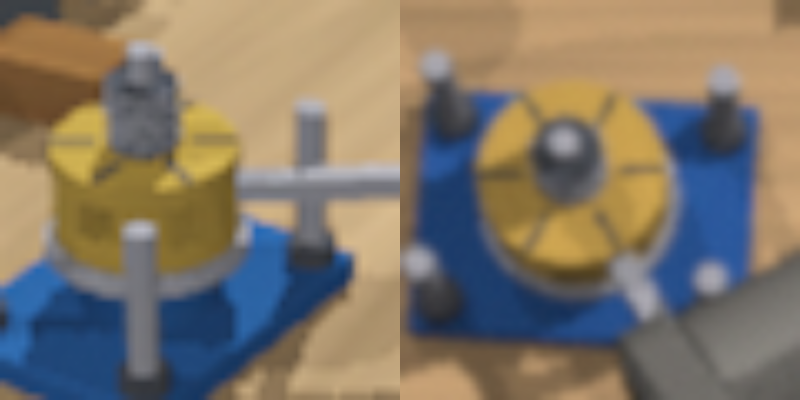

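>>> {"op": "apply_moves", "data": {"moves": [[[0,0.2,-0.02],[0,0,0],-1],[[0,0.42,-0.02],[0,0,0],-1],[[0,0.42,-0.02],[0,0,0],-1],[[0,0.42,-0.02],[0,0,0],-1]]}}

```text
t: 23.78
eef_pos: [0.4936, -0.0584, 0.1269]
tool_rot: [-0.0, 0.479, 0.878, -0.0]
contact_force: [-0.4, -0.4, -2.5]
gripper_width: 0.258
```

```bash
python3 look.py 22; python3 - <<'E'
from plan import *
A=np.array([.6363,.034]);L=.1435+.0265
wp=[]
for th in [28,23,13,3,-7,-17,-22,-27,-32,-35]:
    a=np.radians(th); p=A-L*np.array([np.cos(a),np.sin(a)]); wp.append((round(float(p[0]),4),round(float(p[1]),4),.1265-.0019*np.radians(33-th),90+th))
plan(wp)
E
```

```text
tip d 0.026708960442971302 ang 32.94296847448021
pos [ 0.4935 -0.0586  0.1268] toolx 122.79 tilt 0.02 F [-0.6  0.7 -2.1] w 0.26 t 23.88 q [ 0.6   0.56 -0.76  2.07  0.58  0.73  1.61]
pos [ 0.4935 -0.0586  0.1268] toolx 122.79 tilt 0.02 F [-0.6  0.7 -2.1] w 0.26 t 23.88 q [ 0.6   0.56 -0.76  2.07  0.58  0.73  1.61]
(0.4862, -0.0458, np.float64(0.12633419372106053), 118) -> [0.59, 0.03, 0.02] [-0.0, -0.0, 0.48]
(0.4798, -0.0324, np.float64(0.12616838744212108), 113) -> [1.18, 0.11, 0.03] [-0.0, -0.0, 0.98]
(0.4707, -0.0042, np.float64(0.12583677488424216), 103) -> [2.32, 0.41, 0.04] [-0.0, 0.0, 1.98]
(0.4665, 0.0251, np.float64(0.12550516232636325), 93) -> [3.4, 0.91, 0.05] [-0.0, 0.0, 2.98]
(0.4676, 0.0547, np.float64(0.1251735497684843), 83) -> [4.37, 1.58, 0.07] [-0.0, 0.0, 3.98]
(0.4737, 0.0837, np.float64(0.1248419372106054), 73) -> [5.21, 2.42, 0.08] [-0.0, 0.0, 4.98]
(0.4787, 0.0977, np.float64(0.12467613093166592), 68) -> [5.57, 2.89, 0.09] [-0.0, 0.0, 5.48]
(0.4848, 0.1112, np.float64(0.12451032465272646), 63) -> [5.9, 3.39, 0.09] [-0.0, 0.0, 5.98]
(0.4921, 0.1241, np.float64(0.124344518373787), 58) -> [6.17, 3.91, 0.1] [-0.0, 0.0, 6.48]
(0.497, 0.1315, np.float64(0.12424503460642333), 55) -> [6.31, 4.24, 0.1] [-0.0, 0.0, 6.78]
```

>>> {"op": "apply_moves", "data": {"moves": [[[0.59,0.03,0.02],[0,0,0.5],-1],[[1.18,0.11,0.03],[0,0,1],-1],[[1.75,0.25,0.03],[0,0,1.5],-1],[[2.32,0.41,0.04],[0,0,2],-1],[[2.87,0.65,0.05],[0,0,2.5],-1],[[3.4,0.91,0.05],[0,0,3],-1],[[3.9,1.23,0.06],[0,0,3.5],-1],[[4.37,1.58,0.07],[0,0,4],-1],[[4.37,1.58,0.07],[0,0,4],-1]]}}

```text
t: 25.0
eef_pos: [0.4671, 0.053, 0.1249]
tool_rot: [0.001, 0.752, 0.659, -0.002]
contact_force: [-0.4, -7.7, -1.2]
gripper_width: 0.261
```

```bash
cat > sw.py <<'E'
import sys
from plan import *
A=np.array([.6363,.034]);L=.1435+.0265
wp=[]
for th in map(float,sys.argv[1:]):
    a=np.radians(th); p=A-L*np.array([np.cos(a),np.sin(a)]); wp.append((round(float(p[0]),4),round(float(p[1]),4),round(.1265-.0019*np.radians(33-th),4),90+th))
plan(wp)
E
python3 sw.py -12 -16 -20 -24
```

```text
pos [0.4671 0.053  0.1249] toolx 82.52 tilt 0.22 F [-0.4 -7.7 -1.2] w 0.261 t 25.0 q [ 0.26  0.49 -0.61  2.14  0.46  0.65  0.76]
(0.47, 0.0693, np.float64(0.125), 78.0) -> [0.66, 0.03, -0.01] [-0.01, 0.02, 0.45]
(0.4729, 0.0809, np.float64(0.1249), 74.0) -> [1.14, 0.08, -0.0] [-0.01, 0.02, 0.85]
(0.4766, 0.0921, np.float64(0.1247), 70.0) -> [1.6, 0.17, 0.0] [-0.01, 0.02, 1.25]
(0.481, 0.1031, np.float64(0.1246), 66.0) -> [2.06, 0.29, 0.01] [-0.01, 0.02, 1.65]
```

>>> {"op": "apply_moves", "data": {"moves": [[[0.66,0.03,0],[0,0,0.45],-1],[[1.14,0.08,0],[0,0,0.85],-1],[[1.14,0.08,0],[0,0,0.85],-1]]}}

```text
t: 25.38
eef_pos: [0.4727, 0.0806, 0.1247]
tool_rot: [0.001, 0.799, 0.602, -0.002]
contact_force: [0.0, -7.2, -1.8]
gripper_width: 0.26
```

```bash
python3 sw.py -20 -24 -27;python3 - <<'E'
from plan import *
t=save('top','pics/t23.png')
cv2.imwrite('pics/c23.png',cv2.resize(t['color'][138:188,212:262],(600,600),interpolation=cv2.INTER_CUBIC)[:,:,::-1])
E
```

```text
pos [0.4727 0.0806 0.1247] toolx 74.0 tilt 0.25 F [ 0.  -7.2 -1.8] w 0.26 t 25.38 q [ 0.17  0.49 -0.57  2.12  0.44  0.65  0.59]
(0.4766, 0.0921, np.float64(0.1247), 70.0) -> [0.49, 0.02, -0.0] [-0.01, 0.02, 0.4]
(0.481, 0.1031, np.float64(0.1246), 66.0) -> [0.96, 0.07, 0.0] [-0.01, 0.02, 0.8]
(0.4848, 0.1112, np.float64(0.1245), 63.0) -> [1.31, 0.13, 0.0] [-0.01, 0.02, 1.1]
```

View pics/c23.png

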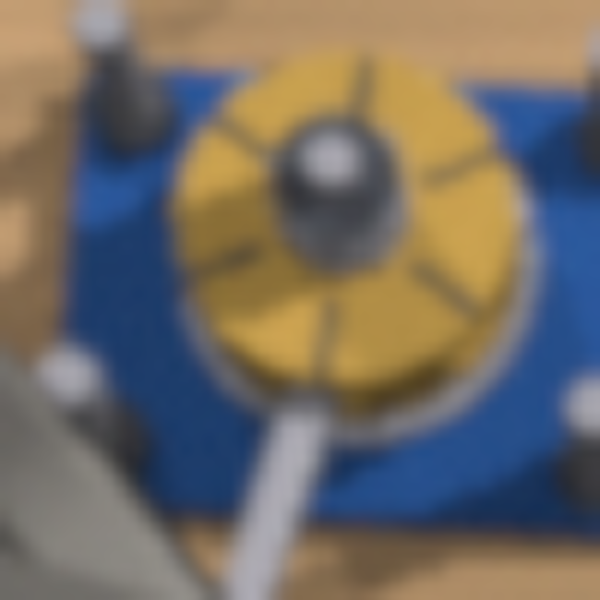

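>>> {"op": "apply_moves", "data": {"moves": [[[0.49,0.02,0],[0,0,0.4],-1],[[0.96,0.07,0],[0,0,0.8],-1],[[0.96,0.07,0],[0,0,0.8],-1]]}}

```text
t: 25.8
eef_pos: [0.4807, 0.103, 0.1246]
tool_rot: [0.001, 0.839, 0.545, -0.002]
contact_force: [-0.7, -6.9, -1.2]
gripper_width: 0.26
```

```bash
python3 sw.py -27 -30 -33
```

```text
pos [0.4807 0.103  0.1246] toolx 65.99 tilt 0.29 F [-0.7 -6.9 -1.2] w 0.26 t 25.8 q [ 0.1   0.5  -0.54  2.1   0.42  0.65  0.43]
(0.4848, 0.1112, np.float64(0.1245), 63.0) -> [0.37, 0.02, 0.0] [-0.01, 0.03, 0.3]
(0.4891, 0.119, np.float64(0.1244), 60.0) -> [0.72, 0.05, 0.0] [-0.01, 0.03, 0.6]
(0.4937, 0.1266, np.float64(0.1243), 57.0) -> [1.07, 0.09, 0.0] [-0.01, 0.03, 0.9]
```

>>> {"op": "apply_moves", "data": {"moves": [[[0.37,0.02,0],[0,0,0.3],-1],[[0.72,0.05,0],[0,0,0.6],-1],[[0.72,0.05,0],[0,0,0.6],-1]]}}

```text
t: 26.18
eef_pos: [0.4884, 0.1184, 0.1242]
tool_rot: [0.001, 0.866, 0.5, -0.003]
contact_force: [-3.2, -7.7, -2.3]
gripper_width: 0.264
```

```bash
python3 sw.py -30 -33 -36;python3 - <<'E'
from plan import *
t=save('top','pics/t24.png')
cv2.imwrite('pics/c24.png',cv2.resize(t['color'][138:188,212:262],(600,600),interpolation=cv2.INTER_CUBIC)[:,:,::-1])
E
```

```text
pos [0.4884 0.1184 0.1242] toolx 59.96 tilt 0.39 F [-3.2 -7.7 -2.3] w 0.264 t 26.18 q [ 0.05  0.51 -0.51  2.07  0.4   0.66  0.32]
(0.4891, 0.119, np.float64(0.1244), 60.0) -> [0.03, 0.01, -0.01] [-0.01, 0.04, -0.0]
(0.4937, 0.1266, np.float64(0.1243), 57.0) -> [0.39, 0.02, -0.01] [-0.01, 0.04, 0.3]
(0.4988, 0.1339, np.float64(0.1242), 54.0) -> [0.74, 0.05, -0.0] [-0.01, 0.04, 0.6]
```

View pics/c24.png

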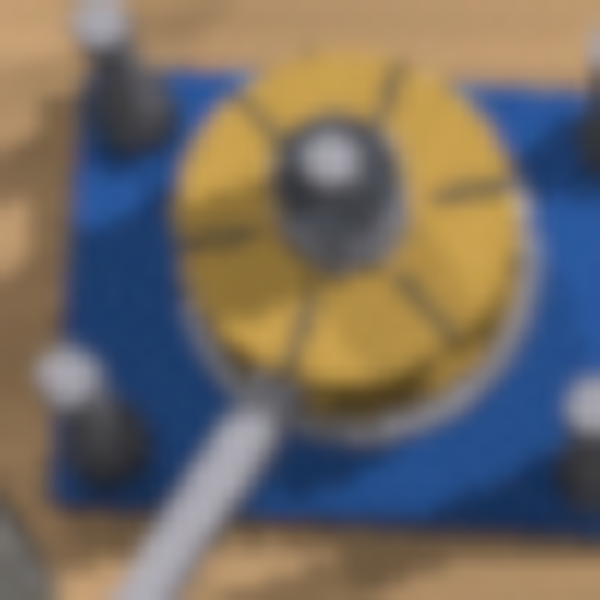

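>>> {"op": "apply_moves", "data": {"moves": [[[0.39,0.02,0],[0,0,0.3],-1],[[0.39,0.02,0],[0,0,0.3],-1]]}}

```text
t: 26.48
eef_pos: [0.4927, 0.1256, 0.1238]
tool_rot: [0.001, 0.879, 0.476, -0.005]
contact_force: [-4.9, -8.5, -0.8]
gripper_width: 0.255
```

```bash
python3 sw.py -33 -36 -39;python3 - <<'E'
from marks import *
t=save('top','pics/t25.png')
marks(t,[(235,92),(402,68),(507,185),(457,330),(290,370),(187,243)],212,138,12,z=.092)
cv2.imwrite('pics/c25.png',cv2.resize(t['color'][138:188,212:262],(600,600),interpolation=cv2.INTER_CUBIC)[:,:,::-1])
E
```

```text
pos [0.4927 0.1256 0.1238] toolx 56.87 tilt 0.56 F [-4.9 -8.5 -0.8] w 0.255 t 26.48 q [ 0.03  0.51 -0.49  2.06  0.39  0.67  0.27]
(0.4937, 0.1266, np.float64(0.1243), 57.0) -> [0.06, 0.01, -0.02] [-0.02, 0.05, -0.01]
(0.4988, 0.1339, np.float64(0.1242), 54.0) -> [0.41, 0.02, -0.02] [-0.01, 0.05, 0.29]
(0.5042, 0.141, np.float64(0.1241), 51.0) -> [0.77, 0.05, -0.02] [-0.01, 0.05, 0.59]
42.3 0.0414
-19.5 0.0392
-79.5 0.04
-136.5 0.0403
162.3 0.0415
101.4 0.0394
mod60 -18.247477147777847
```

View pics/c25.png

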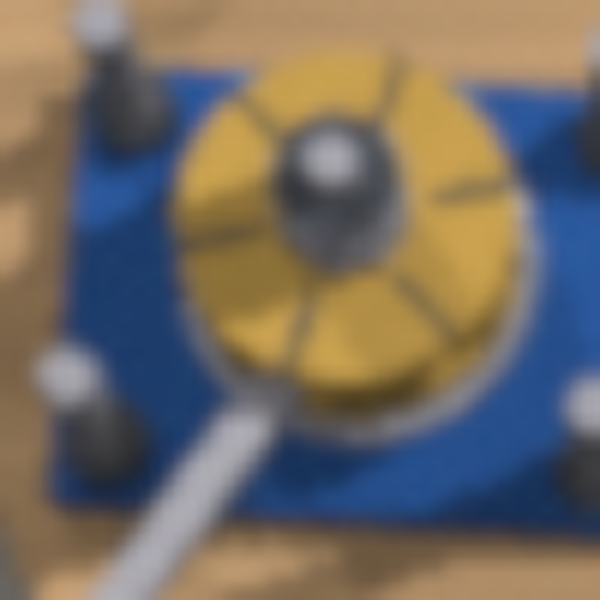

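>>> {"op": "apply_moves", "data": {"moves": [[[0.41,0.02,0],[0,0,0.29],-1],[[0.41,0.02,0],[0,0,0.29],-1],[[0.41,0.02,0],[0,0,0.29],-1]]}}

```text
t: 26.9
eef_pos: [0.4973, 0.1325, 0.1232]
tool_rot: [0.001, 0.891, 0.453, -0.007]
contact_force: [-7.5, -9.7, -0.1]
gripper_width: 0.26
```

```bash
python3 sw.py -36;python3 - <<'E'
from marks import *
t=save('top','pics/t26.png')
cv2.imwrite('pics/c26.png',cv2.resize(t['color'][138:188,212:262],(600,600),interpolation=cv2.INTER_CUBIC)[:,:,::-1])
a=cv2.imread('pics/t24.png').astype(int);b=cv2.imread('pics/t26.png').astype(int);d=np.abs(a-b).sum(2)[140:172,226:254];print(d.mean(),d.max())
E
```

```text
pos [0.4973 0.1325 0.1232] toolx 53.9 tilt 0.76 F [-7.5 -9.7 -0.1] w 0.26 t 26.9 q [ 0.    0.52 -0.48  2.04  0.38  0.68  0.21]
(0.4988, 0.1339, np.float64(0.1242), 54.0) -> [0.08, 0.01, -0.04] [-0.02, 0.07, -0.01]
3.2879464285714284 68
```

View pics/c26.png

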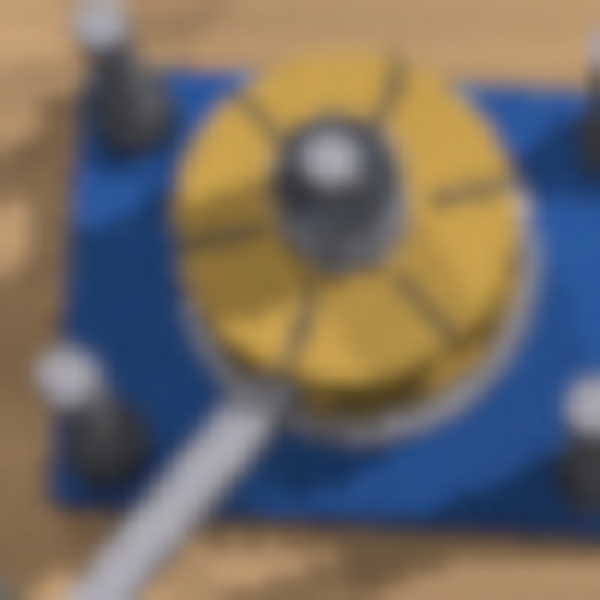

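```bash
python3 - <<'E'
from plan import *
A=np.array([.6363,.034]);wp=[]
for th,d in [(-26,.0265),(-20,.0265),(-20,.05),(-20,.063)]:
    L=.1435+d
    a=np.radians(th); p=A-L*np.array([np.cos(a),np.sin(a)]); wp.append((round(float(p[0]),4),round(float(p[1]),4),.1245,90+th))
plan(wp)
E
```

```text
pos [0.4973 0.1325 0.1232] toolx 53.9 tilt 0.76 F [ -7.7 -11.   -1.2] w 0.263 t 26.95 q [ 0.    0.52 -0.48  2.04  0.38  0.68  0.21]
(0.4835, 0.1085, 0.1245, 64) -> [-1.1, 0.12, -0.04] [-0.03, 0.07, -1.01]
(0.4766, 0.0921, 0.1245, 70) -> [-1.79, 0.28, -0.03] [-0.03, 0.07, -1.61]
(0.4545, 0.1002, 0.1245, 70) -> [-2.05, -0.62, -0.02] [-0.03, 0.07, -1.61]
(0.4423, 0.1046, 0.1245, 70) -> [-2.2, -1.12, -0.02] [-0.03, 0.07, -1.61]
```

>>> {"op": "apply_moves", "data": {"moves": [[[-0.55,0.06,0],[0,0,-0.5],-1],[[-1.1,0.12,0],[0,0,-1],-1],[[-1.75,0.27,0],[0,0,-1.58],-1],[[-1.75,0.27,0],[0,0,-1.58],-1],[[-1.9,-0.2,0],[0,0,-1.58],-1],[[-2.03,-0.62,0],[0,0,-1.58],-1],[[-2.18,-1.12,0],[0,0,-1.58],-1],[[-2.18,-1.12,0],[0,0,-1.58],-1],[[-2.18,-1.12,0],[0,0,-1.58],-1]]}}

```text
t: 28.08
eef_pos: [0.4469, 0.1105, 0.1254]
tool_rot: [0.0, 0.818, 0.575, 0.0]
contact_force: [-0.6, 0.1, -1.3]
gripper_width: 0.262
```

```bash
python3 look.py 27;python3 - <<'E'
from plan import *
t=save('top','pics/t27.png')
cv2.imwrite('pics/c28.png',cv2.resize(t['color'][138:188,212:262],(600,600),interpolation=cv2.INTER_CUBIC)[:,:,::-1])
plan([(.45,.104,.22,70),(.47,-.1,.22,80),(.4689,-.2628,.22,80.5),(.4689,-.2628,.12,80.5)])
E
```

```text
tip d 0.060524685423453045 ang -21.915532649885307
pos [0.447  0.1102 0.1253] toolx 70.2 tilt 0.04 F [ 0.6 -0.5 -1.6] w 0.265 t 28.18 q [ 0.1   0.46 -0.57  2.17  0.43  0.62  0.45]
pos [0.447  0.11   0.1252] toolx 70.18 tilt 0.03 F [ 0.5 -0.3 -1.1] w 0.255 t 28.23 q [ 0.1   0.46 -0.57  2.17  0.43  0.62  0.45]
(0.45, 0.104, 0.22, 70) -> [-0.18, 0.2, -3.79] [0.0, -0.0, 0.02]
(0.47, -0.1, 0.22, 80) -> [-7.59, 3.72, -3.79] [0.0, -0.0, -0.98]
(0.4689, -0.2628, 0.22, 80.5) -> [-13.73, 5.88, -3.79] [0.0, -0.0, -1.03]
(0.4689, -0.2628, 0.12, 80.5) -> [-13.73, 5.88, 0.21] [0.0, -0.0, -1.03]
```

View pics/c28.png

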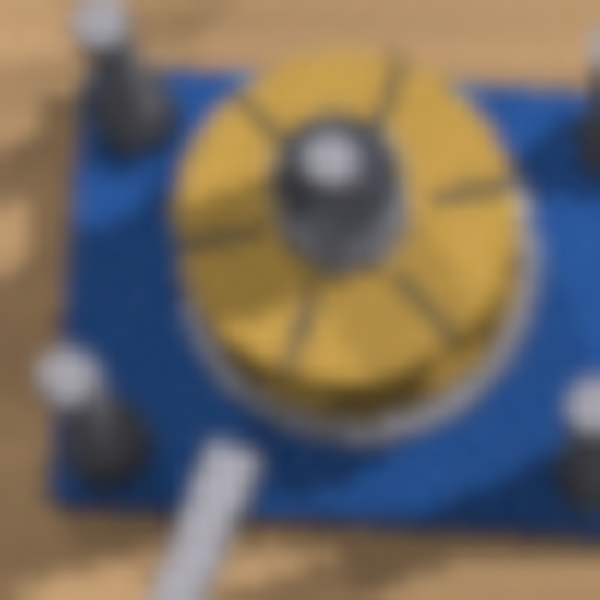

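View pics/c27.png

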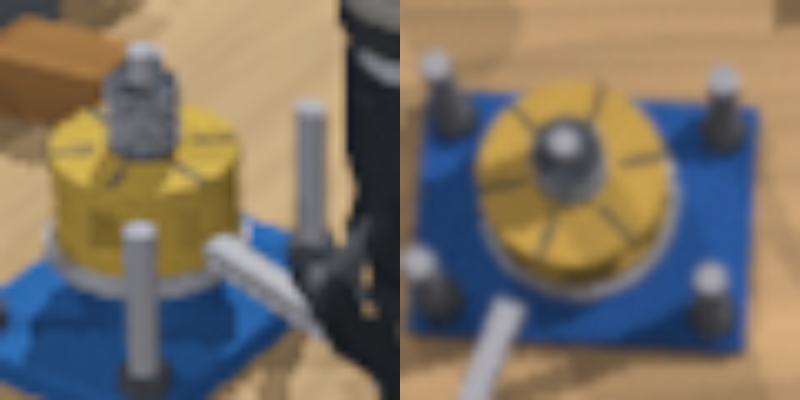

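>>> {"op": "apply_moves", "data": {"moves": [[[0,0,-1.8],[0,0,0],-1],[[-0.2,0.2,-3.8],[0,0,0],-1],[[-2,1,-3.8],[0,0,-0.3],-1],[[-4,2,-3.8],[0,0,-0.6],-1],[[-6,2.9,-3.8],[0,0,-0.9],-1],[[-8,3.8,-3.8],[0,0,-1],-1],[[-10,4.6,-3.8],[0,0,-1.03],-1],[[-12,5.3,-3.8],[0,0,-1.03],-1],[[-13.7,5.88,-3.8],[0,0,-1.03],-1],[[-13.7,5.88,-3.8],[0,0,-1.03],-1],[[-13.7,5.88,-1.8],[0,0,-1.03],-1],[[-13.7,5.88,-0.1],[0,0,-1.03],-1],[[-13.7,5.88,-0.1],[0,0,-1.03],-1],[[-13.7,5.88,-0.1],[0,0,-1.03],-1]]}}

```text
t: 29.98
eef_pos: [0.4698, -0.2618, 0.1289]
tool_rot: [0.001, 0.763, 0.646, 0.001]
contact_force: [0.2, -1.0, -1.7]
gripper_width: 0.258
```

```bash
python3 - <<'E'
from plan import *
plan([(.4689,-.2628,.1,80.5)])
s=save('side','pics/s29.png');t=save('top','pics/t29.png')
a=cv2.resize(s['color'][130:200,230:330],(700,490));cv2.imwrite('pics/c29.png',a[:,:,::-1])
a=cv2.resize(t['color'][150:240,310:370],(400,600));cv2.imwrite('pics/c29t.png',a[:,:,::-1])
E
```

```text
pos [ 0.4698 -0.2618  0.1289] toolx 80.54 tilt 0.09 F [ 0.2 -1.  -1.7] w 0.258 t 29.98 q [ 0.77  0.54 -0.48  1.99  0.37  0.7   1.46]
(0.4689, -0.2628, 0.1, 80.5) -> [-0.05, -0.03, 1.16] [0.01, -0.0, 0.0]
```

View pics/c29.png

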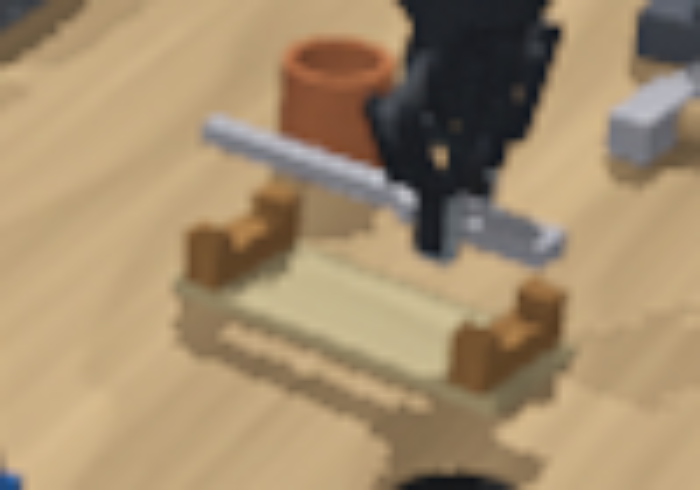

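View pics/c29t.png

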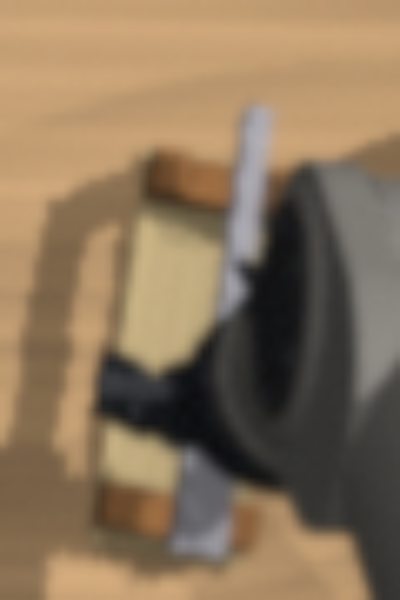

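```bash
python3 - <<'E'
from plan import *
t=read_camera('top'); s=read_camera('side')
T=lambda x,y:[150+y/6.667-.5,310+x/6.667-.5]
S=lambda x,y:[130+y/7-.5,230+x/7-.5]
e=atz(t,T(199,549),.080); k=atz(t,T(258,106),.080);u=k-e;print('top',(e+k)/2,np.linalg.norm(u),np.degrees(np.arctan2(u[1],u[0])))
tip=atz(s,S(213,118),.080); h=(atz(s,S(535,258),.080)+atz(s,S(562,236),.080))/2;u=tip-h
print('side',(tip+h)/2,np.linalg.norm(u),np.degrees(np.arctan2(u[1],u[0])))
E
```

```text
top [ 0.51603436 -0.26942765  0.08      ] 0.19801295184422163 -9.038600034328258
side [ 0.51148374 -0.26221885  0.08      ] 0.19826097834579978 -11.611416690407038
```

>>> {"op": "apply_moves", "data": {"moves": [[[-0.05,-0.06,0.7],[0,0,0],-1],[[-0.05,-0.06,1.3],[0,0,0],-1],[[-0.05,-0.06,1.62],[0,0,0],-1],[[-0.05,-0.06,1.66],[0,0,0],-1],[[-0.05,-0.06,1.66],[0,0,0],-1]]}}

```text
t: 30.8
eef_pos: [0.4662, -0.2627, 0.087]
tool_rot: [-0.001, 0.763, 0.646, -0.001]
contact_force: [-9.8, 3.3, 20.5]
gripper_width: 0.263
```

```bash
python3 - <<'E'
from plan import *
plan([(.4689,-.2628,.087,80.5)])
s=save('side','pics/s30.png')
a=cv2.resize(s['color'][130:200,230:330],(700,490));cv2.imwrite('pics/c30.png',a[:,:,::-1])
E
```

```text
pos [ 0.4662 -0.2627  0.087 ] toolx 80.49 tilt 0.18 F [-9.8  3.3 20.5] w 0.263 t 30.8 q [ 0.74  0.6  -0.44  2.01  0.43  0.62  1.42]
(0.4689, -0.2628, 0.087, 80.5) -> [0.01, 0.11, -0.0] [-0.02, 0.01, -0.0]
```

View pics/c30.png

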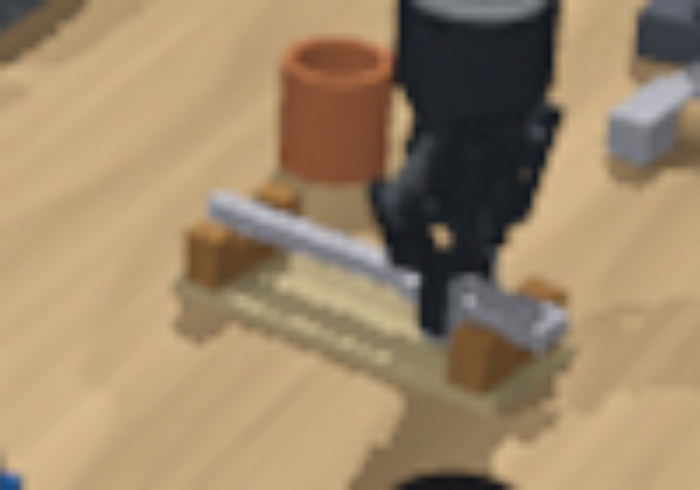

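>>> {"op": "apply_moves", "data": {"moves": [[[0,0,-0.05],[0,0,0],-1],[[0,0,-0.05],[0,0,0],-0.6],[[0,0,-0.05],[0,0,0],-0.2],[[0,0,-0.05],[0,0,0],0.2],[[0,0,-0.05],[0,0,0],0.5],[[0,0,-0.05],[0,0,0],0.5],[[0,0,-1.5],[0,0,0],0.5],[[0,0,-3.5],[0,0,0],0.5],[[0,0,-5.5],[0,0,0],0.5],[[0,-1,-7],[0,0,0],0.5],[[0,-1,-7],[0,0,0],0.5],[[0,-1,-7],[0,0,0],0.5]]}}

```text
t: 32.35
eef_pos: [0.4423, -0.259, 0.2607]
tool_rot: [-0.0, 0.763, 0.646, -0.0]
contact_force: [0.5, 0.3, -0.3]
gripper_width: 0.751
```

```bash
python3 - <<'E'
from plan import *
plan([])
s=save('side','pics/s31.png');t=save('top','pics/t31.png')
a=cv2.resize(s['color'][130:200,230:330],(700,490));cv2.imwrite('pics/c31.png',a[:,:,::-1])
a=cv2.resize(t['color'][150:240,310:370],(400,600));b=cv2.resize(t['color'][138:188,212:262],(400,400));
cv2.imwrite('pics/c31t.png',np.hstack([a,np.vstack([b,np.zeros((200,400,3),np.uint8)])])[:,:,::-1])
E
```

```text
pos [ 0.4423 -0.259   0.2607] toolx 80.48 tilt 0.01 F [ 0.5  0.3 -0.3] w 0.751 t 32.35 q [ 0.89  0.32 -0.58  1.95  0.21  0.93  1.62]
```

View pics/c31.png

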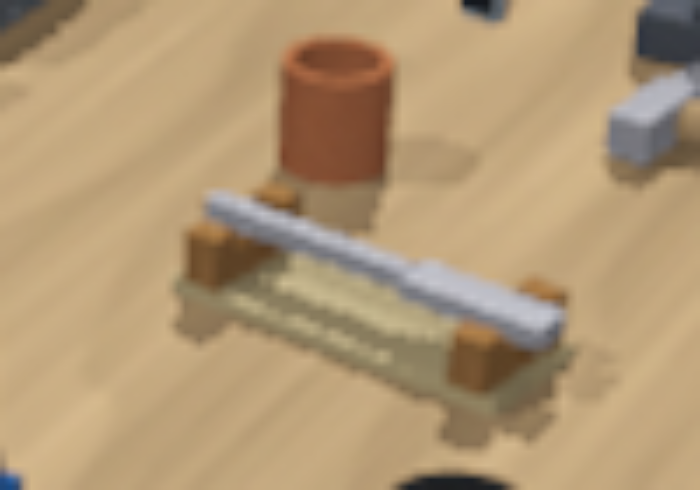

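View pics/c31t.png

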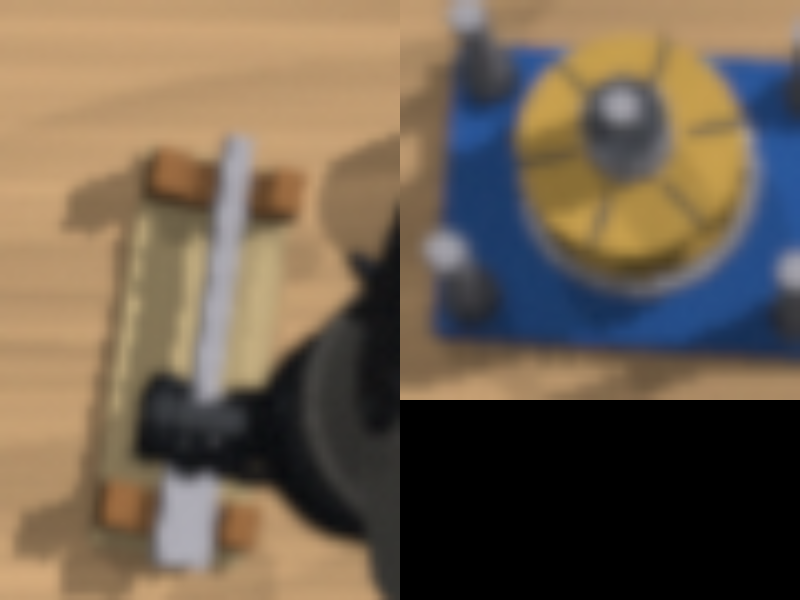

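```bash
python3 - <<'E'
from h import *
a=cv2.imread('pics/top0.png').astype(int);b=cv2.imread('pics/t31.png').astype(int)
d=(np.abs(a-b).sum(2)>90).astype(np.uint8);n,l,st,c=cv2.connectedComponentsWithStats(d)
print([(s[:5].tolist()) for s in st[1:] if s[4]>15])
print(hand_in())
E
```

```text
[[379, 170, 19, 15, 161], [161, 172, 17, 32, 239], [342, 172, 6, 15, 64], [326, 175, 111, 209, 8307], [399, 177, 38, 44, 297], [407, 213, 42, 104, 1682], [319, 234, 10, 5, 43], [70, 243, 213, 141, 6647], [489, 305, 18, 20, 269], [261, 320, 116, 64, 3010], [147, 368, 39, 13, 71], [480, 373, 17, 7, 50], [242, 376, 17, 8, 82]]
the job is handed in; nothing more can be done
None
```

The job is handed in at about 32 s of the 72 s allowed; as far as my checks go it was done as asked, and no verdict came back.

- **What I did:** I drew the steel bar about 125 mm out of the sleeve, laid it in the rest and took it again by the handle. I put its tip in the hole about 31° on the pump's -y side and swung the collar about 55°. Then I pulled the bar out, put it in the next hole and swung until the collar stopped. The bar went back into the rest's notches, let go, with the gripper raised clear.
- **Collar home:** The collar turned about 106° (1.86 rad) in all, by its marks. At the end the marks stayed still while the bar pushed through another 6° and the force rose from about 8 to 12 N. That fits the hard stop, but I had no direct reading of the joint angle, and the marks are good to only a degree or so. They did not move when I pulled the bar out.
- **Bar in the rest:** Both cameras show it in both notches, with the ends overhanging by about 10 mm and 14 mm. I measured no tilt or height after letting go. The lowering ended with about 20 N of upward force, which I eased before opening.
- **Other things on the bench:** A final comparison of top pictures showed changes at the arm, its shadows, the bar's old place and also near the coupling (top [172, 391]) and the hammer. I put the coupling one down to arm shadow, because the side view showed the coupling where it had been. I did not check the hammer or the remaining items one by one.
- **Camera disagreement:** The two cameras differed by 3 to 5 mm in y. I set the arm against the bar tip seen in both, and both insertions went in with almost no contact force.

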